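Load the slide tray onto the scanner stage across the docking gap

TASK

Load the slide tray into the slide scanner: push the loading shelf by its upright black knob until it is fully docked at its stop next to the black stage, then push the tray along the shelf and over the remaining gap onto the stage until it meets the low end stop, sliding it flat all the way and never lifting it or letting it dip into the gap. Next slide the tray sideways, away from the robot, until its far edge is fully home under the overhanging lip of the aluminium rail (still against the end stop), and finally swing the stage clip by its upright pin through to its stop, over the tray's near edge. Leave the shelf docked, let go of everything, and do not disturb the lenses, bottle, dish, slide box or loose ring lying about.

Things in the scene. Friction and masses are not known exactly. Their poses are not given: they have to be found in the camera images.
- station: Fixed scanner station: grey pan with black stage, loading shelf at its left end, white tower (315 mm high) at its right end, from y -0.28. Origin on the table below the loaded tray's centre; x away from the robot, y from stage towards shelf, z up; turned up to 9 degrees. Stage top at z 0.060, x -0.14 to 0.075, y -0.18 to 0.085, left edge bevelled. Directions x, y below are the station's.
- end_stop (a point): Middle of the top edge of the low aluminium end-stop bar, on its face towards the shelf (station x -0.035, y -0.075). The bar is 100 mm long along x and 14 mm high above the stage. The loaded tray's right end touches this face.
- rail_lip (a point): Middle of the lower free edge of the lip of the aluminium rail at the stage's far side (station x 0.035, y 0). The lip is 170 mm long along y, 5 mm thick, its underside 26 mm above the stage; the rail's upright face, which stops the tray, is 15 mm behind this edge (x 0.050).
- tray: Loose stainless tray of five glass slides, 0.25 to 0.5 kg: 150 mm along its y, 100 mm along its x, 22 mm high, walls 4 mm. Origin at the centre of its underside. Starts flat on the shelf, turned at most 4 degrees from the station, its centre near station x -0.035. Loaded, its origin is at station x 0, y 0, z 0.060.
- loader (a joint): Travel of the loading shelf towards the stage (-y), m: 0 fully out, 0.080 docked at its stop; starts 0 to 0.03. The gap from shelf to stage is 115 mm minus this, 35 mm when docked; with the shelf out the tray is too short to cross. About 4 N of friction; stays where it is left.
- shelf_knob (a point): Top centre of the upright black knob on a bracket at the near side of the shelf: 16 mm diameter, top 48 mm above the shelf top. Moves with the shelf.
- shelf_edge (a point): Middle of the shelf's top edge facing the gap. The shelf is 200 mm long along y, 145 mm wide along x; its top is 1 mm above the stage top (station z 0.061). Moves with the shelf.
- clip (a joint): Angle of the stage clip about its vertical pivot, rad: 0 open, arm pointing along -y; grows counter-clockwise seen from above to 1.571 at its stop, arm pointing along +x over the tray. Starts 0 to 0.35. Stiff (about 1 N at the pin), stays where it is left.
- clip_pivot (a point): On the clip's hinge axis at the near side of the stage (station x -0.120, y -0.055), at the underside of the arm, 26 mm above the stage, so the arm passes 4 mm above the tray. A post of 18 mm diameter stands below it.
- clip_pin (a point): Top centre of the upright steel pin at the end of the clip arm: 14 mm diameter, rising 43 mm above the arm, 85 mm from the pivot axis. The flat aluminium arm is 16 mm wide, 5 mm thick.
- lens_short: Bystander: a short steel objective lens standing upright, 32 mm diameter, 50 mm high; origin under its centre.
- lens_long: Bystander: a longer steel objective lens standing upright, 36 mm diameter, 65 mm high; origin under its centre.
- oil_bottle: Bystander: small amber oil bottle, 34 mm diameter, 75 mm high; origin under its centre.
- dish: Bystander: covered glass dish, 90 mm diameter, 16 mm high; origin under its centre.
- slide_box: Bystander: grey slide box 92 x 172 x 36 mm; origin under its centre.
- lens_ring: Bystander: black ring 32 mm across, 8 mm high, lying in the pan in or near the gap, under the shelf's height; origin under its centre.
Not all that is in view belongs to the job. Of the things like the tray, leave any that is blue, orange or pink; of the rest the larger one is meant.

How it is judged:
On the way, in this order (a step that is already met when the one before it is completed fails the run):
1. the loading shelf is docked with the tray still on it (value of joint loader above 0.075 m and y of tray in the frame of station above 0.15 m), for 0.2 s.
2. the tray is across the gap, fully on the stage, at the end stop (y of tray in the frame of station between -0.005 and 0.007 m), for 0.2 s.
3. the tray's far edge is home under the rail's lip (all of step 2 and x of tray in the frame of station between -0.005 and 0.005 m and angle between the x axis of tray and the x axis of station, either way round below 0.06 rad), for 0.2 s.
4. the clip is swung over the tray's near edge (value of joint clip above 1.4 rad), for 0.2 s.
At the end, for the whole second after the job is handed in: Shelf docked (over 75 of 80 mm); tray flat and still on the stage, within 5 mm of home under the lip (station x 0), station y -5 to +7 mm, square to 0.06 rad, z within 3 mm, tilt under 0.03 rad; clip beyond 1.4 rad (all of step 3 and value of joint loader above 0.075 m and value of joint clip above 1.4 rad and z of tray in the frame of station between 0.057 and 0.063 m and angle between tray's own z axis and vertical below 0.03 rad and linear speed of tray below 0.01 m/s); the robot touches nothing.
It fails at once if the tray tips or sags into the gap (tilt over 0.08 rad or its underside more than 6 mm below the stage top) (angle between tray's own z axis and vertical above 0.08 rad or z of tray in the frame of station below 0.054 m).
It fails at once if the tray is lifted more than 10 mm (z of tray in the frame of station above 0.071 m).
It fails at once if a bystander is moved more than 30 mm (distance of any of lens_short, lens_long, oil_bottle, dish, slide_box, lens_ring from where it was at the start of the episode above 0.03 m).
It also fails if it takes over 64 s, if anything falls off the work surface, if the arm or the gripper's body presses on something with over 40 N, if the wrist force passes 120 N, or if a joint passes its speed limit or range.

ROBOT

A 6-joint arm with a two-finger parallel gripper is mounted at the origin on the work surface. World frame = base frame: x ahead of the robot, y to its left, z up, the work surface at z = 0. Lengths are in m, angles in rad, forces in N, time in s.
With the tool pointing down it reaches from about 0.325 to 1 m from the base axis. Payload 5.1 kg.
Tool frame: the origin (TCP) lies at the very end of the fingers, on their centre line; the grasp point (between the pads) lies manip.hold_point_z behind it (manip.hold_point_z is the distance from the TCP to the grasp point, in m); z points along the fingers, y is the direction in which the jaws open and shut (so a half turn about z gives the same grasp; the last joint's range is limited). The gripper opens to 85 mm and grips with 20 to 120 N. Pads are 22 mm wide; open, the fingers measure 114 mm over their backs; the gripper's body (76 mm by 85 mm) begins 54 mm behind the grasp point. The pads swing forward as they close: fully open they stand 13 mm farther back than shut.
Start: joints at [1.179, 0.124, 1.65, -0, 1.367, -0.083], TCP at [0.198, 0.619, 0.231] pointing down, gripper open.
Joint ranges: [-2.61, 2.61], [-1.02, 2.33], [0.03, 2.71], [-1.35, 4.49], [0.32, 2.68], [-2.91, 2.91]. Speed limits (rad/s): [2.57, 2.57, 3.14, 3.14, 3.14, 3.14].

INTERFACE

Orientations are given as [roll, pitch, yaw] about the fixed x, y, z axes, in that order (R = Rz(yaw) Ry(pitch) Rx(roll)).
In Python, from plant import monitor, grab_frame, manip gives the robot as it stands.
- The arm moves only by the tool jog_arm, never from a script. Its argument "series" is a list that holds one entry, the list of rows, each a list of 5 numbers: the shift along the tool's x, y, z in m, then the turn about the tool's z in rad, then the gripper's target within -1 to 1 (fully open at 1, half-way at 0, shut at -1). A call has exactly 5 rows; each row shifts and turns the commanded pose from where the row before left it, along the tool's axes as they then stand; what a row does not reach is not made up. A row lasts 1/12 s, in which the tool goes at most 41.7 mm and 7.16 degrees, less where a joint would pass 70% of its speed; a pose out of reach is approached as far as the arm can. A call is refused whole if a number of a shift passes 0.0417 or a number of a turn 0.125, either way. A call with a gripper value outside its range is refused whole. The fingers move at their own pace and stop on an object; "grip_force" is the grip in N (left out, the last holds). Time passes only in rows, so rows that do not move let the fingers close, or fill a call up. It gives the time, the measured TCP pose, the force and the opening at its end, in the units of the state.
- monitor.get_state(): the state, without advancing time (a new reading comes with each control period).
- grab_frame(name): name is "scene" or "top"; returns a dict with "frame" (480x640x3 uint8, red, green, blue), "fx", "fy", "cx", "cy" (pixels), "k1" (the pictures are not rectified: a ray, as slopes to the right and down, at radius r is drawn at 1 + k1 r^2 times it, then the intrinsics apply), "R" (3x3) and "t" (3): a world point X has camera coordinates R X + t. Camera axes: x right, y down, z forward; pixel columns grow to the right and rows downward; lengths in m; the calibration is good to about 2 mm. A picture is of the moment at which its call begins. There is no depth.
- manip.job_done(): hands the job in, once; it reports no verdict.
The state is a dict: "t": time; "q": joint angles; "qvel": joint speeds; "joint_torque": joint torques, N m; "position": TCP position; "tcp_rot": TCP orientation; "force": force on the tool from outside, world axes, zero at the start; "ft_torque": the same for the moment, N m; "finger_gap": finger opening in m.
Only numpy, scipy, OpenCV 4.12 (cv2) and the standard library are available. Lean on these libraries where they do the work, as an engineer would, in place of code of your own. Each camera call takes 0.05 s, during which the arm holds its last target.

## Working session

There is one attempt and no reset: what is moved stays moved. The work goes in short steps, Python scripts to look and compute and a tool call to move; the robot and the scene stay as the last step left them, time stands still between calls to the robot, and variables do not carry over. Pictures are saved under pics/ and viewed, and the job is handed in when it is done.

Besides the shell and the picture viewer there is one more tool, called after ">>>" in YAML: its name, and indented under it one key for each argument. jog_arm: Moves the arm, as the interface text tells. Its arguments: {"type":"object","properties":{"series":{"type":"array","items":{"type":"array","items":{"type":"array","items":{"type":"number"}}}},"grip_force":{"type":"number"}},"required":["series"]}

```bash
ls; mkdir -p pics; python3 - <<'E'
from plant import monitor, grab_frame, manip
import cv2
print(monitor.get_state(), manip.hold_point_z)
for n in("scene","top"):
    f=grab_frame(n); cv2.imwrite(f"pics/{n}0.png",f["frame"][:,:,::-1]); print(n,{k:v for k,v in f.items() if k!="frame"})
E
```

```text
pics
{'t': 0.0, 'q': array([ 1.17939831e+00,  1.24533854e-01,  1.65166669e+00, -1.38878214e-05,
        1.36748975e+00, -8.25971760e-02]), 'qvel': array([-0.00041415,  0.00096732,  0.00116958,  0.00044968, -0.00022357,
       -0.00013291]), 'joint_torque': array([-2.59302878e-04, -4.23596799e+01, -3.65450299e+01, -5.57357373e-05,
        6.83068880e-03,  7.51836012e-06]), 'position': array([0.1973436 , 0.61868355, 0.23003873]), 'tcp_rot': array([-3.13950105e+00, -1.59511825e-04,  2.83279446e+00]), 'force': array([-0.73743335,  0.15531792, -0.35785958]), 'ft_torque': array([-0.0092311 , -0.00555004,  0.01093254]), 'finger_gap': 0.08530117303104061} 0.0187
scene {'fx': 568.9597593728665, 'fy': 568.9597593728665, 'cx': 327.2680329569779, 'cy': 242.70479170532212, 'k1': -0.0638598014920762, 'R': array([[-2.05747833e-01,  9.78604594e-01, -9.37102693e-04],
       [ 5.45024734e-01,  1.13793910e-01, -8.30661775e-01],
       [-8.12782793e-01, -1.71417604e-01, -5.56776559e-01]]), 't': array([ 0.05774022, -0.22994206,  1.56165042])}
top {'fx': 609.0428665880141, 'fy': 609.0428665880141, 'cx': 316.16811470713634, 'cy': 233.95255163775727, 'k1': 0.028081653000047616, 'R': array([[ 0.00393356, -0.99998875, -0.00265187],
       [-0.99701983, -0.00371753, -0.07705608],
       [ 0.07704535,  0.00294707, -0.99702323]]), 't': array([0.08560529, 0.57247088, 1.22449309])}
```

View pics/scene0.png

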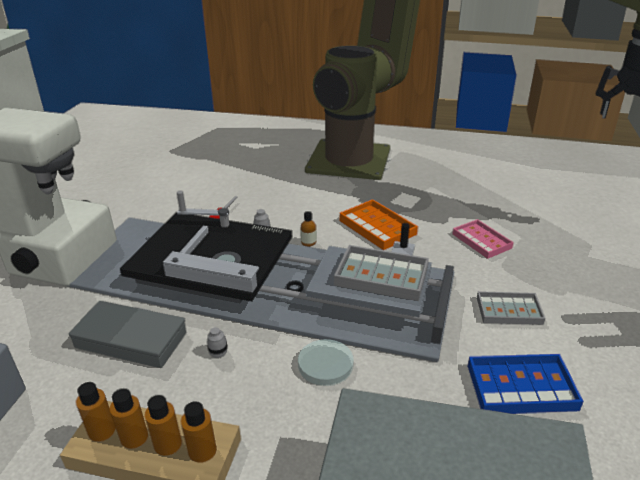

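View pics/top0.png

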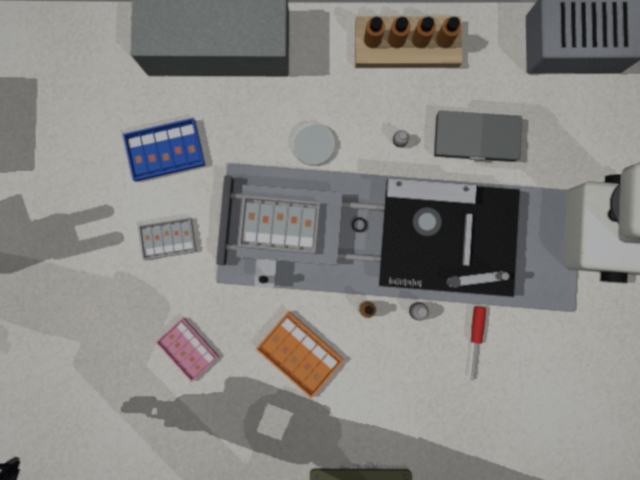

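Trays in the top view: grey on the shelf (279,222), small grey on the table (168,238), blue (164,150), orange (300,353) and pink (188,348). I choose the larger grey one on the shelf. Next I check it in a close crop and measure.

```bash
cat > h.py <<'E'
import numpy as np, cv2
from plant import monitor, grab_frame, manip
def ray(f,u,v):
    x,y=(u-f["cx"])/f["fx"],(v-f["cy"])/f["fy"]
    p=cv2.undistortPoints(np.array([[[u,v]]],float),np.array([[f["fx"],0,f["cx"]],[0,f["fy"],f["cy"]],[0,0,1.]]),np.array([f["k1"],0,0,0.]))[0,0]
    d=f["R"].T@np.array([p[0],p[1],1.]); o=-f["R"].T@f["t"]; return o,d
def onz(f,u,v,z):
    o,d=ray(f,u,v); return o+d*(z-o[2])/d[2]
def proj(f,X):
    c=f["R"]@np.asarray(X,float)+f["t"]; x,y=c[0]/c[2],c[1]/c[2]; s=1+f["k1"]*(x*x+y*y)
    return np.array([f["fx"]*x*s+f["cx"],f["fy"]*y*s+f["cy"]])
def crop(f,name,u0,v0,w,h,k):
    im=cv2.resize(f["frame"][v0:v0+h,u0:u0+w,::-1],None,fx=k,fy=k,interpolation=cv2.INTER_CUBIC)
    im=cv2.convertScaleAbs(im,alpha=1.3,beta=15)
    for i in range(0,w,20): cv2.putText(im,str(u0+i),(i*k,10),0,.35,(0,255,255)); cv2.line(im,(i*k,12),(i*k,18),(0,255,255))
    for j in range(0,h,20): cv2.putText(im,str(v0+j),(0,j*k+4),0,.35,(0,255,255)); cv2.line(im,(24,j*k),(30,j*k),(0,255,255))
    cv2.imwrite(f"pics/{name}.png",im)
E
python3 - <<'E'
from h import *
f=grab_frame("top"); crop(f,"t1",215,160,200,150,4); crop(f,"t2",370,165,200,150,4)
g=grab_frame("scene"); crop(g,"s1",100,180,200,130,4);crop(g,"s2",270,190,200,150,4)
E
```

```text
(no output)
```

View pics/t1.png

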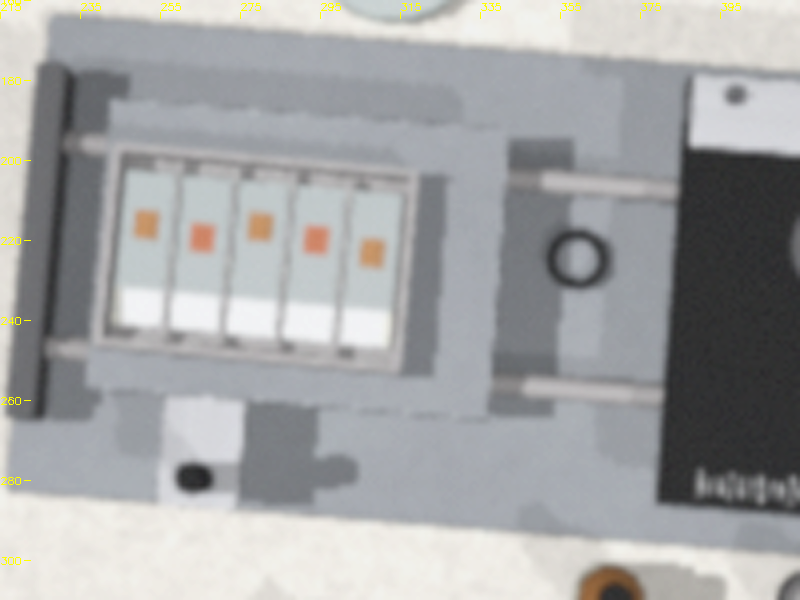

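View pics/t2.png

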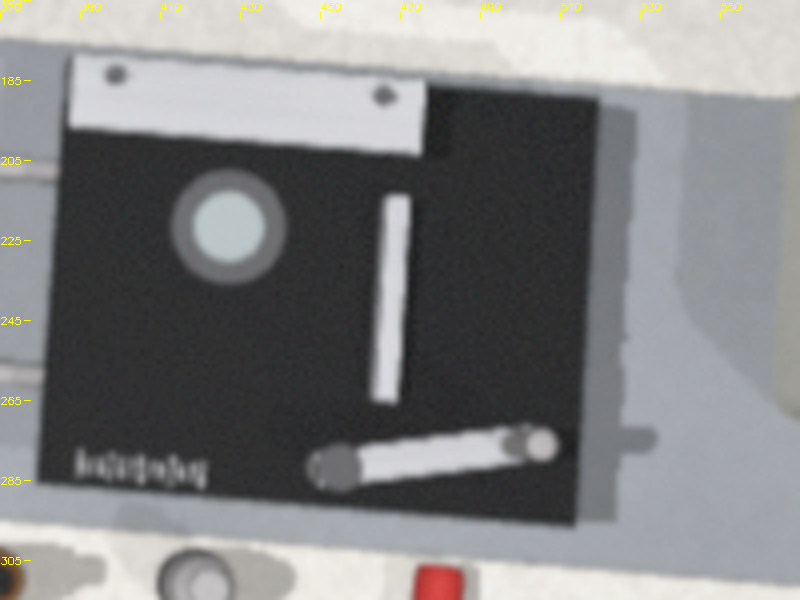

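View pics/s2.png

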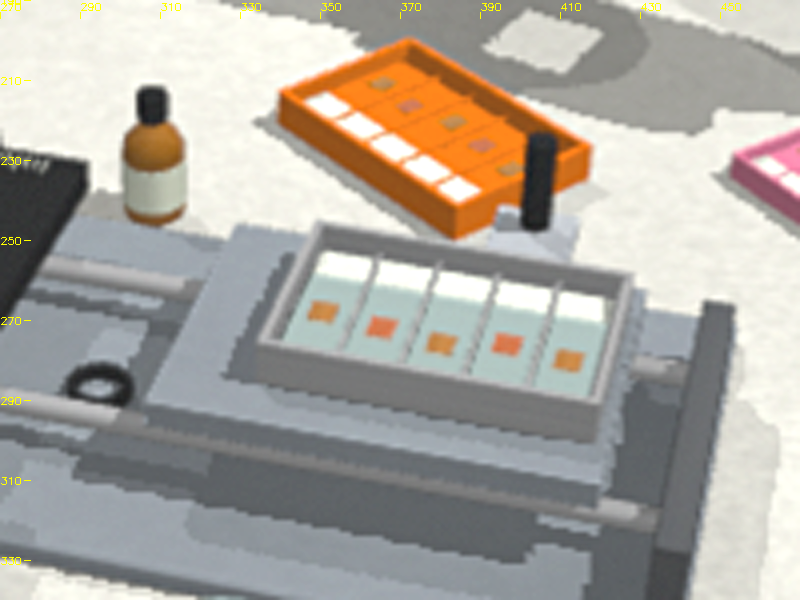

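View pics/s1.png

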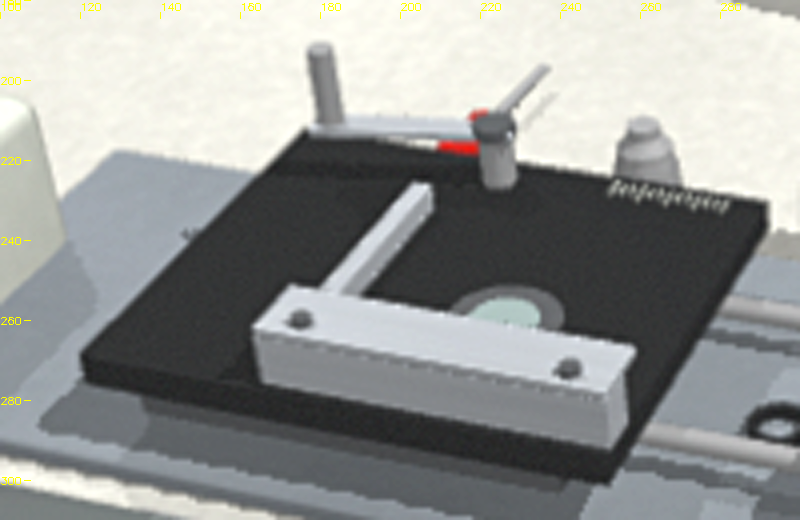

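The crops show the stainless tray on the shelf with its rim corners in t1 at about (244,196), (319,203), (315,253) and (239,246). The knob is at (263,279), the ring at (359,225), the clip pin at (505,276) and the end stop at x≈465. Next I fit the station pose.

```bash
cat > fit.py <<'E'
from h import *
from scipy.optimize import least_squares
f=grab_frame("top"); g=grab_frame("scene")
T=lambda a,b,o:(o[0]+a/4,o[1]+b/4)
t1=(215,160);t2=(370,165);s1=(100,180);s2=(270,190)
# station pts: cam,pixel,station xyz
P=[(f,T(38,483,t2),(-.14,.085,.06)),(f,T(575,526,t2),(-.14,-.18,.06)),(f,T(598,98,t2),(.075,-.18,.06)),
(f,T(371,403,t2),(-.085,-.075,.074)),(f,T(386,195,t2),(.015,-.075,.074)),
(f,T(69,127,t2),(.035,.085,.091)),(f,T(421,155,t2),(.035,-.085,.091)),
(g,T(768,203,s1),(-.14,.085,.06)),(g,T(606,470,s1),(.075,.085,.06)),(g,T(82,358,s1),(.075,-.18,.06))]
def S(p,X):
    c,s=np.cos(p[2]),np.sin(p[2]); return np.array([p[0]+c*X[0]-s*X[1],p[1]+s*X[0]+c*X[1],X[2]])
def res(p): return np.concatenate([proj(c,S(p,X))-u for c,u,X in P])
r=least_squares(res,[.5,-.1,0],loss="soft_l1"); p=r.x
if __name__=="__main__":
    print("station",p.round(4)); print(res(p).reshape(-1,2).round(1).tolist())
    inv=lambda w:np.round([np.cos(p[2])*(w[0]-p[0])+np.sin(p[2])*(w[1]-p[1]),-np.sin(p[2])*(w[0]-p[0])+np.cos(p[2])*(w[1]-p[1]),w[2]],4)
    def show(n,c,u,z): w=onz(c,*u,z); print(n,w.round(4),inv(w))
    for n,u in(("tr fl",(118,146)),("fr",(419,173)),("nr",(402,373)),("nl",(94,343))): show(n,f,T(*u,t1),.083)
    for n,u in(("s nl",(312,222)),("nr",(632,274)),("fr",(598,403)),("fl",(258,345))): show("tray scene "+n,g,T(*u,s2),.083)
    show("knob top",f,T(189,478,t1),.109); show("knob scene",g,T(540,136,s2),.109)
    show("shelf r far",f,T(505,127,t1),.061);show("shelf r near",f,T(488,416,t1),.061);show("shelf l far",f,T(110,99,t1),.061)
    show("shelf r near scene",g,T(238,225,s2),.061);show("shelf l near",f,T(86,386,t1),.061)
    show("pin top",f,T(541,445,t2),.134);show("pin scene",g,T(318,45,s1),.134)
    show("pivot",f,T(336,467,t2),.095)
    show("ring",f,T(578,258,t1),.02)
    show("bottle",f,(368,308),.07);show("lens",f,(420,310),.05);show("lens2",f,(401,138),.05);show("dish",f,(314,144),.016)
    for n,u in(("orange top",(290,313)),("orange r",(343,358)),("blueR",(205,172)),("grey nr",(197,252))):show(n,f,u,.02)
E
python3 fit.py
```

```text
station [ 0.5994 -0.1307 -0.0762]
[[-1.1, 0.5], [-0.4, 0.8], [-0.1, -0.6], [0.4, -1.0], [-0.3, 0.2], [-0.8, -0.5], [-1.0, -0.6], [-0.6, -2.7], [-1.0, -5.6], [-2.1, -2.9]]
tr fl [0.6404 0.2281 0.083 ] [0.0136 0.3609 0.083 ]
fr [0.6276 0.0809 0.083 ] [0.0121 0.2131 0.083 ]
nr [0.5298 0.0888 0.083 ] [-0.086   0.2136  0.083 ]
nl [0.5439 0.2385 0.083 ] [-0.0834  0.3639  0.083 ]
tray scene s nl [0.5384 0.0938 0.083 ] [-0.0779  0.2192  0.083 ]
tray scene nr [0.5501 0.2429 0.083 ] [-0.0776  0.3688  0.083 ]
tray scene fr [0.6468 0.2347 0.083 ] [0.0195 0.368  0.083 ]
tray scene fl [0.6365 0.0877 0.083 ] [0.0204 0.2206 0.083 ]
knob top [0.4786 0.1893 0.109 ] [-0.1448  0.3099  0.109 ]
knob scene [0.4828 0.1929 0.109 ] [-0.1409  0.3139  0.109 ]
shelf r far [0.6537 0.038  0.061 ] [0.0413 0.1724 0.061 ]
shelf r near [0.5098 0.0463 0.061 ] [-0.1028  0.1697  0.061 ]
shelf l far [0.667 0.235 0.061] [0.0396 0.3699 0.061 ]
shelf r near scene [0.5162 0.054  0.061 ] [-0.097   0.1778  0.061 ]
shelf l near [0.5238 0.245  0.061 ] [-0.1039  0.3689  0.061 ]
pin top [ 0.4865 -0.2619  0.134 ] [-0.1026 -0.1394  0.134 ]
pin scene [ 0.4911 -0.2575  0.134 ] [-0.0983 -0.1347  0.134 ]
pivot [ 0.4759 -0.1762  0.095 ] [-0.1197 -0.0548  0.095 ]
ring [ 0.5921 -0.0011  0.02  ] [-0.0171  0.1287  0.02  ]
bottle [ 0.4241 -0.0139  0.07  ] [-0.1836  0.1032  0.07  ]
lens [ 0.4198 -0.1183  0.05  ] [-0.18   -0.0013  0.05  ]
lens2 [ 0.7653 -0.0831  0.05  ] [0.1618 0.0601 0.05  ]
dish [0.7602 0.0931 0.016 ] [0.1433 0.2354 0.016 ]
orange top [0.4112 0.1403 0.02  ] [-0.2082  0.2559  0.02  ]
orange r [0.3217 0.0327 0.02  ] [-0.2893  0.1418  0.02  ]
blueR [0.6998 0.3179 0.02  ] [0.066 0.455 0.02 ]
grey nr [0.5344 0.3313 0.02  ] [-0.1     0.4558  0.02  ]
```

```bash
cat > go.py <<'E'
import sys; from plant import monitor; import numpy as np
from scipy.spatial.transform import Rotation as Ro
P=(.5994,-.1307,-.0762)
def toS(w): c,s=np.cos(P[2]),np.sin(P[2]); a,b=w[0]-P[0],w[1]-P[1]; return np.array([c*a+s*b,-s*a+c*b,w[2]])
def toW(x,y,z): c,s=np.cos(P[2]),np.sin(P[2]); return np.array([P[0]+c*x-s*y,P[1]+s*x+c*y,z])
s=monitor.get_state(); R=Ro.from_euler("xyz",s["tcp_rot"])
yaw=s["tcp_rot"][2]
print("t",round(s["t"],2),"station",toS(s["position"]).round(4),"rot",s["tcp_rot"].round(3),"F",s["force"].round(1),"gap",round(s["finger_gap"],3),"q",s["q"].round(2))
if len(sys.argv)>4:
    x,y,z,yw=map(float,sys.argv[1:5]); yw+=P[2]
    d=Ro.from_euler("z",yaw)*Ro.from_euler("x",np.pi)
    dt=(yaw-yw+np.pi)%(2*np.pi)-np.pi
    dw=toW(x,y,z)-s["position"]
    print("shift in present tool axes",d.inv().apply(dw).round(4),"turn",round(dt,3)); 
    d2=Ro.from_euler("z",yw)*Ro.from_euler("x",np.pi)
    print("shift in target-yaw axes",d2.inv().apply(dw).round(4))
E
python3 go.py -0.145 0.362 0.13 1.5708
```

```text
t 0.3 station [-0.4578  0.717   0.2309] rot [-3.141 -0.     2.833] F [ 0.8 -0.5  0.2] gap 0.085 q [ 1.18  0.12  1.65  0.    1.37 -0.08]
shift in present tool axes [-0.3862 -0.2733  0.1009] turn 1.338
shift in target-yaw axes [-0.355   0.3128  0.1009]
```

>>> jog_arm:
  series:
    - [[-0.0386, -0.0273, 0, 0, -1], [-0.0386, -0.0273, 0, 0, -1], [-0.0386, -0.0273, 0, 0, -1], [-0.0386, -0.0273, 0, 0, -1], [-0.0386, -0.0273, 0, 0, -1]]

```text
t: 0.72
position: [0.3237, 0.4514, 0.2313]
tcp_rot: [3.141, 0.0, 2.834]
force: [0.6, 0.2, 0.6]
finger_gap: 0.0255
```

>>> jog_arm:
  series:
    - [[-0.0386, -0.0273, 0, 0, -1], [-0.0386, -0.0273, 0, 0, -1], [-0.0386, -0.0273, 0, 0, -1], [-0.0386, -0.0273, 0, 0, -1], [-0.0386, -0.0273, 0, 0, -1]]

```text
t: 1.13
position: [0.4493, 0.2849, 0.2316]
tcp_rot: [3.141, 0.001, 2.833]
force: [1.5, -0.0, -0.4]
finger_gap: -0.0
```

>>> jog_arm:
  series:
    - [[0, 0, 0, 0.122, -1], [0, 0, 0, 0.122, -1], [0, 0, 0, 0.122, -1], [0, 0, 0, 0.122, -1], [0, 0, 0, 0.122, -1]]

```text
t: 1.55
position: [0.4486, 0.2864, 0.2313]
tcp_rot: [-3.142, -0.0, 2.216]
force: [0.1, -0.4, 0.4]
finger_gap: -0.0001
```

>>> jog_arm:
  series:
    - [[0, 0, 0, 0.122, -1], [0, 0, 0, 0.122, -1], [0, 0, 0, 0.122, -1], [0, 0, 0, 0.122, -1], [0, 0, 0, 0.122, -1]]

```text
t: 1.97
position: [0.4485, 0.2866, 0.2313]
tcp_rot: [3.142, -0.0, 1.607]
force: [0.7, 0.4, 0.4]
finger_gap: 0.0002
```

```bash
python3 go.py -0.145 0.362 0.13 1.5708;python3 go.py -0.145 0.362 0.08 1.5708
```

```text
t 1.97 station [-0.1822  0.4046  0.2313] rot [ 3.142 -0.     1.607] F [0.7 0.4 0.4] gap 0.0 q [ 0.47 -0.14  1.91 -0.    1.37  0.43]
shift in present tool axes [-0.0465  0.0322  0.1013] turn 0.112
shift in target-yaw axes [-0.0426  0.0372  0.1013]
t 1.97 station [-0.1822  0.4046  0.2313] rot [ 3.142 -0.     1.607] F [0.7 0.4 0.4] gap 0.0 q [ 0.47 -0.14  1.91 -0.    1.37  0.43]
shift in present tool axes [-0.0465  0.0322  0.1513] turn 0.112
shift in target-yaw axes [-0.0426  0.0372  0.1513]
```

>>> jog_arm:
  series:
    - [[0, 0, 0, 0.112, -1], [-0.0213, 0.0186, 0, 0, -1], [-0.0213, 0.0186, 0, 0, -1], [0, 0, 0.03, 0, -1], [0, 0, 0.03, 0, -1]]

```text
t: 2.38
position: [0.4852, 0.2412, 0.1734]
tcp_rot: [3.136, -0.003, 1.499]
force: [0.5, -0.2, -0.2]
finger_gap: 0.0001
```

>>> jog_arm:
  series:
    - [[0, 0, 0.03, 0, -1], [0, 0, 0.03, 0, -1], [0, 0, 0.02, 0, -1], [0, 0, 0.01, 0, -1], [0, 0, 0, 0, -1]]

```text
t: 2.8
position: [0.4807, 0.2408, 0.0785]
tcp_rot: [-3.137, 0.002, 1.501]
force: [-0.5, -0.9, 0.2]
finger_gap: 0.0003
```

```bash
python3 go.py -0.145 0.332 0.08 1.5708; python3 - <<'E'
from h import *
f=grab_frame("top"); crop(f,"t3",215,160,200,150,4)
g=grab_frame("scene");crop(g,"s3",270,170,200,150,4)
E
```

```text
t 2.8 station [-0.1466  0.3614  0.0785] rot [-3.137e+00  2.000e-03  1.501e+00] F [-0.5 -0.9  0.2] gap 0.0 q [ 0.36  0.03  2.02 -0.    1.09  0.43]
shift in present tool axes [-0.0294  0.0014 -0.0015] turn 0.006
shift in target-yaw axes [-0.0294  0.0016 -0.0015]
```

View pics/s3.png

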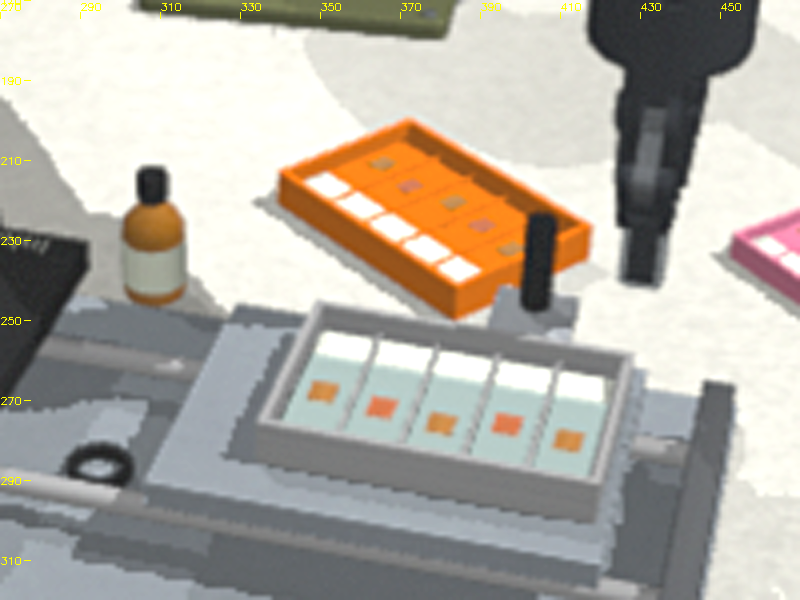

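The view shows the fingertips at (430,240), beside and behind the knob (405,225–247). Now I push towards -y.

>>> jog_arm:
  series:
    - [[-0.01, 0.001, 0, 0, -1], [-0.01, 0, 0, 0, -1], [-0.008, 0, 0, 0, -1], [-0.006, 0, 0, 0, -1], [-0.006, 0, 0, 0, -1]]

```text
t: 3.32
position: [0.4818, 0.2017, 0.0828]
tcp_rot: [3.139, -0.003, 1.5]
force: [-0.8, 5.1, 4.2]
finger_gap: -0.0002
```

>>> jog_arm:
  series:
    - [[-0.006, 0, 0, 0, -1], [-0.006, 0, 0, 0, -1], [-0.006, 0, 0, 0, -1], [-0.006, 0, 0, 0, -1], [-0.006, 0, 0, 0, -1]]

```text
t: 3.73
position: [0.4792, 0.1712, 0.0817]
tcp_rot: [3.14, -0.0, 1.501]
force: [1.7, 5.7, 3.9]
finger_gap: -0.0002
```

```bash
python3 go.py -0.145 0.278 0.08 1.5708
```

```text
t 3.73 station [-0.1428  0.2919  0.0817] rot [ 3.14  -0.     1.501] F [1.7 5.7 3.9] gap -0.0 q [ 0.24 -0.04  2.09  0.    1.09  0.31]
shift in present tool axes [-0.0139 -0.0023  0.0017] turn 0.006
shift in target-yaw axes [-0.0139 -0.0022  0.0017]
```

>>> jog_arm:
  series:
    - [[-0.005, 0, -0.004, 0, -1], [-0.005, 0, 0, 0, -1], [-0.003, 0, 0, 0, -1], [-0.002, 0, 0, 0, -1], [-0.002, 0, 0, 0, -1]]

```text
t: 4.15
position: [0.4768, 0.1593, 0.0847]
tcp_rot: [-3.14, -0.012, 1.498]
force: [0.4, 31.0, -5.5]
finger_gap: -0.0001
```

```bash
python3 go.py -0.145 0.278 0.08 1.5708
```

```text
t 4.15 station [-0.1443  0.2798  0.0847] rot [-3.14  -0.012  1.498] F [ 0.4 31.  -5.5] gap -0.0 q [ 0.21 -0.06  2.1   0.01  1.1   0.28]
shift in present tool axes [-0.0018 -0.0007  0.0047] turn 0.003
shift in target-yaw axes [-0.0018 -0.0007  0.0047]
```

The force rose to 31 N, so the shelf is at its stop. I back off, lift and check.

>>> jog_arm:
  series:
    - [[0.01, 0, 0, 0, -1], [0.02, 0, -0.02, 0, 0], [0.03, 0, -0.03, 0, 0], [0.04, 0, -0.03, 0, 0], [0.02, 0, -0.02, 0, 0]]

```text
t: 4.57
position: [0.4856, 0.2682, 0.1813]
tcp_rot: [3.141, 0.001, 1.502]
force: [0.9, 0.3, -0.1]
finger_gap: 0.0424
```

```bash
python3 go.py -0.035 0.34 0.12 1.5708; python3 - <<'E'
from h import *
f=grab_frame("top"); crop(f,"t4",215,160,200,150,4)
g=grab_frame("scene");crop(g,"s4",230,170,200,150,4)
E
```

```text
t 4.57 station [-0.1438  0.3891  0.1813] rot [3.141e+00 1.000e-03 1.502e+00] F [ 0.9  0.3 -0.1] gap 0.042 q [ 0.41 -0.05  1.91 -0.    1.28  0.48]
shift in present tool axes [-0.0498  0.1085  0.0613] turn 0.007
shift in target-yaw axes [-0.0491  0.1088  0.0613]
```

View pics/t4.png

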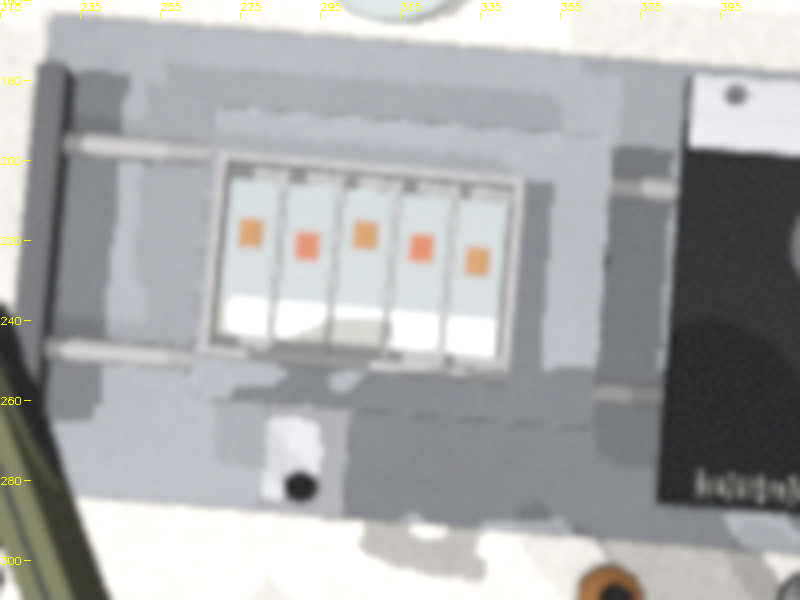

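View pics/s4.png

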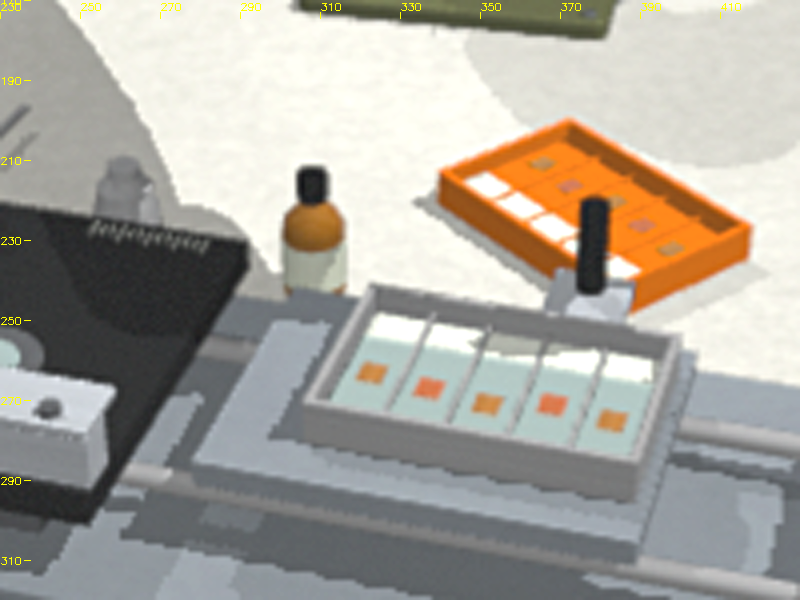

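The shelf is docked: its edge is at t4 x≈366 and the stage edge at x≈384, a gap of about 35 mm. The tray is intact on the shelf. I measure its corners.

```bash
cat > m.py <<'E'
from h import *
import go,sys
def meas(f,pts,z=.083,o=(215,160)):
    for u in pts: print(u, go.toS(onz(f,o[0]+u[0]/4,o[1]+u[1]/4,z)).round(4))
E
python3 - <<'E'
from m import *
f=grab_frame("top"); meas(f,[(221,153),(523,180),(508,373),(202,351)]); meas(f,[(612,130),(595,427)],.061); meas(f,[(301,487)],.109)
E
```

```text
t 4.67 station [-0.142   0.3904  0.184 ] rot [ 3.135e+00 -2.000e-03  1.504e+00] F [ 0.1 -0.9 -0.7] gap 0.043 q [ 0.41 -0.05  1.91 -0.    1.28  0.48]
(221, 153) [0.0141 0.3104 0.083 ]
(523, 180) [0.0127 0.1622 0.083 ]
(508, 373) [-0.0819  0.1622  0.083 ]
(202, 351) [-0.0832  0.3113  0.083 ]
(612, 130) [0.044  0.1191 0.061 ]
(595, 427) [-0.104   0.1166  0.061 ]
(301, 487) [-0.1448  0.2567  0.109 ]
```

```bash
python3 go.py -0.0345 0.345 0.066 1.5708
```

```text
t 4.72 station [-0.1432  0.3885  0.1812] rot [3.139e+00 1.000e-03 1.503e+00] F [ 0.5  0.6 -0.5] gap 0.043 q [ 0.41 -0.05  1.91 -0.    1.27  0.48]
shift in present tool axes [-0.0444  0.1083  0.1152] turn 0.008
shift in target-yaw axes [-0.0435  0.1087  0.1152]
```

>>> jog_arm:
  series:
    - [[0, 0.036, 0, 0.006, 0], [-0.022, 0.036, 0, 0, 0], [-0.022, 0.036, 0, 0, 0], [0, 0, 0.025, 0, 0], [0, 0, 0.025, 0, 0]]

```text
t: 5.13
position: [0.5906, 0.2123, 0.1287]
tcp_rot: [3.141, 0.002, 1.491]
force: [-1.0, 1.0, -0.9]
finger_gap: 0.0428
```

>>> jog_arm:
  series:
    - [[0, 0, 0.025, 0, 0], [0, 0, 0.02, 0, 0], [0, 0, 0.012, 0, 0], [0, 0, 0.006, 0, 0], [0, 0, 0.001, 0, 0]]

```text
t: 5.55
position: [0.5874, 0.2146, 0.0633]
tcp_rot: [-3.137, 0.002, 1.494]
force: [-0.3, 0.4, 1.2]
finger_gap: 0.0429
```

```bash
python3 go.py -0.0345 0.345 0.066 1.5708;  python3 - <<'E'
from h import *
g=grab_frame("scene");crop(g,"s5",270,170,200,150,4)
E
```

```text
t 5.55 station [-0.0383  0.3433  0.0633] rot [-3.137e+00  2.000e-03  1.494e+00] F [-0.3  0.4  1.2] gap 0.043 q [ 0.26  0.23  1.83 -0.    1.09  0.34]
shift in present tool axes [ 0.0017  0.0038 -0.0027] turn -0.0
shift in target-yaw axes [ 0.0017  0.0038 -0.0027]
```

View pics/s5.png

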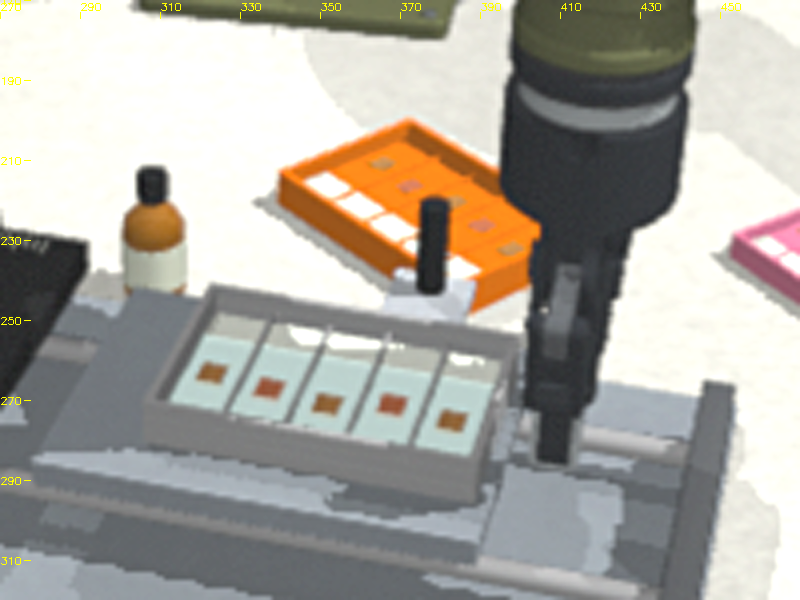

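The fingers are just behind the tray's left end, at (410,283) in the full image. Now I start the push.

>>> jog_arm:
  series:
    - [[-0.006, 0.003, -0.002, 0, 0], [-0.008, 0, 0, 0, 0], [-0.006, 0, 0, 0, 0], [-0.006, 0, 0, 0, 0], [-0.008, 0, 0, 0, 0]]

```text
t: 6.02
position: [0.5907, 0.1826, 0.0698]
tcp_rot: [3.138, -0.003, 1.495]
force: [1.0, 4.5, 3.2]
finger_gap: 0.0428
```

>>> jog_arm:
  series:
    - [[-0.008, 0, 0, 0, 0], [-0.008, 0, 0, 0, 0], [-0.008, 0, 0, 0, 0], [-0.008, 0, 0, 0, 0], [-0.008, 0, 0, 0, 0]]

```text
t: 6.43
position: [0.5876, 0.1424, 0.0698]
tcp_rot: [3.138, -0.003, 1.495]
force: [-0.3, 5.9, 4.1]
finger_gap: 0.0428
```

```bash
python3 go.py -0.0345 0.086 0.067 1.5708;  python3 - <<'E'
from h import *
g=grab_frame("scene");crop(g,"s6",230,170,200,150,4)
E
```

```text
t 6.43 station [-0.0325  0.2714  0.0698] rot [ 3.138e+00 -3.000e-03  1.495e+00] F [-0.3  5.9  4.1] gap 0.043 q [0.15 0.17 1.88 0.   1.08 0.22]
shift in present tool axes [-0.1854 -0.0019  0.0028] turn -0.0
shift in target-yaw axes [-0.1854 -0.002   0.0028]
```

View pics/s6.png

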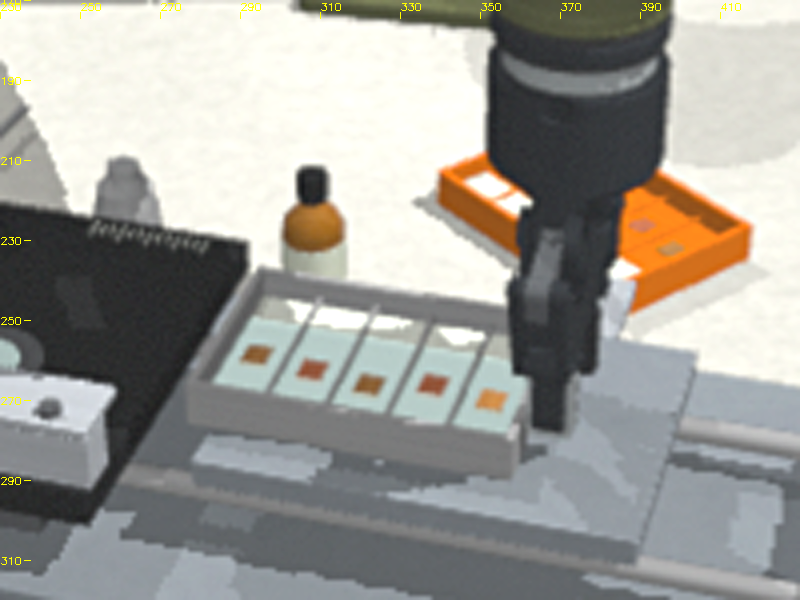

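The tray is moving squarely and flat, with its lead edge at about (277,255) over the gap. I continue.

>>> jog_arm:
  series:
    - [[-0.008, 0, 0, 0, 0], [-0.008, 0, 0, 0, 0], [-0.008, 0, 0, 0, 0], [-0.008, 0, 0, 0, 0], [-0.008, 0, 0, 0, 0]]

```text
t: 6.9
position: [0.5844, 0.1027, 0.0695]
tcp_rot: [3.139, -0.002, 1.495]
force: [0.6, 6.1, 5.0]
finger_gap: 0.0425
```

>>> jog_arm:
  series:
    - [[-0.008, 0, 0, 0, 0], [-0.008, 0, 0, 0, 0], [-0.008, 0, 0, 0, 0], [-0.008, 0, 0, 0, 0], [-0.008, 0, 0, 0, 0]]

```text
t: 7.32
position: [0.5813, 0.0628, 0.0695]
tcp_rot: [3.139, -0.002, 1.495]
force: [-0.1, 5.2, 4.0]
finger_gap: 0.0425
```

```bash
python3 go.py -0.0345 0.086 0.067 1.5708;  python3 - <<'E'
from h import *
g=grab_frame("scene");crop(g,"s7",170,170,200,150,4)
E
```

```text
t 7.32 station [-0.0327  0.1915  0.0695] rot [ 3.139e+00 -2.000e-03  1.495e+00] F [-0.1  5.2  4. ] gap 0.043 q [0.01 0.13 1.93 0.   1.08 0.09]
shift in present tool axes [-0.1055 -0.0018  0.0025] turn -0.0
shift in target-yaw axes [-0.1055 -0.0018  0.0025]
```

View pics/s7.png

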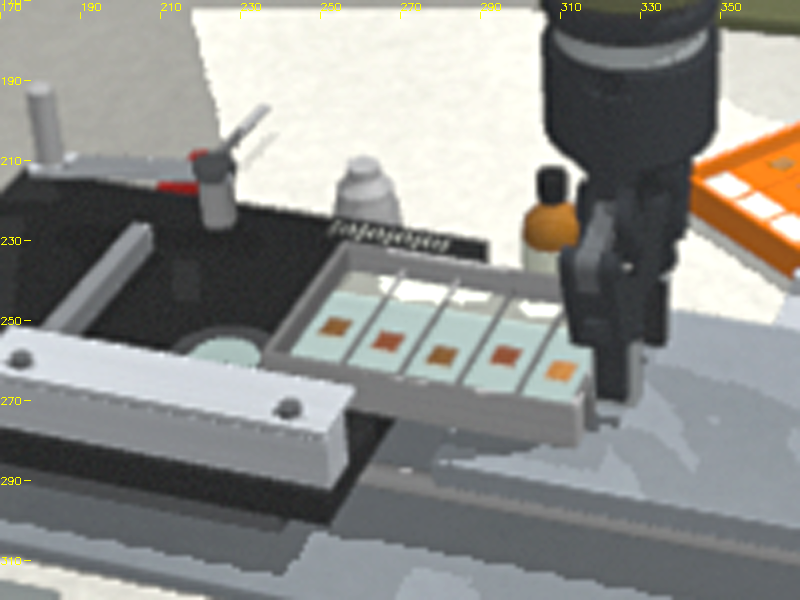

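The tray is bridging the gap flat, with its lead on the stage and clear of the rail.

>>> jog_arm:
  series:
    - [[-0.008, 0, 0, 0, 0], [-0.008, 0, 0, 0, 0], [-0.008, 0, 0, 0, 0], [-0.008, 0, 0, 0, 0], [-0.008, 0, 0, 0, 0]]

```text
t: 7.78
position: [0.5777, 0.0227, 0.0686]
tcp_rot: [3.14, -0.002, 1.495]
force: [1.0, 5.9, 2.8]
finger_gap: 0.0424
```

>>> jog_arm:
  series:
    - [[-0.008, 0, 0, 0, 0], [-0.008, 0, 0, 0, 0], [-0.008, 0, 0, 0, 0], [-0.008, 0, 0, 0, 0], [-0.008, 0, 0, 0, 0]]

```text
t: 8.2
position: [0.5744, -0.0175, 0.0683]
tcp_rot: [3.141, -0.001, 1.495]
force: [0.9, 5.1, 4.2]
finger_gap: 0.0425
```

```bash
python3 go.py -0.0345 0.086 0.067 1.5708;  python3 - <<'E'
from h import *
g=grab_frame("scene");crop(g,"s8",130,170,200,150,4)
E
```

```text
t 8.2 station [-0.0336  0.1109  0.0683] rot [ 3.141e+00 -1.000e-03  1.495e+00] F [0.9 5.1 4.2] gap 0.043 q [-0.12  0.12  1.95  0.    1.07 -0.05]
shift in present tool axes [-0.0249 -0.0009  0.0013] turn 0.0
shift in target-yaw axes [-0.0249 -0.0009  0.0013]
```

View pics/s8.png

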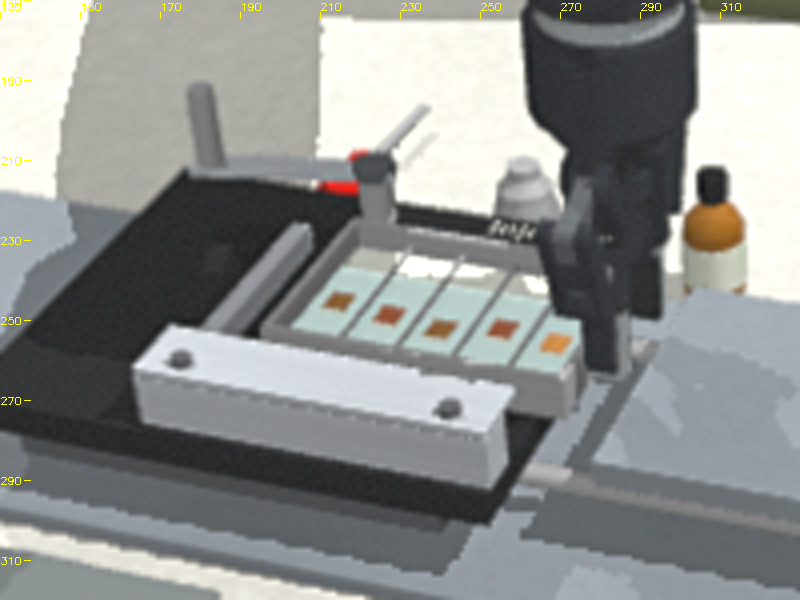

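>>> jog_arm:
  series:
    - [[-0.007, 0, 0, 0, 0], [-0.006, 0, 0, 0, 0], [-0.004, 0, 0, 0, 0], [-0.003, 0, 0, 0, 0], [-0.002, 0, 0, 0, 0]]

```text
t: 8.67
position: [0.5726, -0.0394, 0.0681]
tcp_rot: [3.141, -0.001, 1.494]
force: [1.5, 6.1, 4.1]
finger_gap: 0.0424
```

>>> jog_arm:
  series:
    - [[-0.001, 0, 0, 0, 0], [-0.001, 0, 0, 0, 0], [-0.001, 0, 0, 0, 0], [-0.001, 0, 0, 0, 0], [0, 0, 0, 0, 0]]

```text
t: 9.08
position: [0.5725, -0.0413, 0.0681]
tcp_rot: [3.141, -0.005, 1.494]
force: [1.0, 12.1, 4.5]
finger_gap: 0.0426
```

```bash
python3 go.py -0.0345 0.086 0.067 1.5708;  python3 - <<'E'
from h import *
g=grab_frame("top");crop(g,"t9",370,165,200,150,4)
E
```

```text
t 9.08 station [-0.0337  0.0871  0.0681] rot [ 3.141 -0.005  1.494] F [ 1.  12.1  4.5] gap 0.043 q [-0.17  0.12  1.95  0.01  1.08 -0.09]
shift in present tool axes [-0.0011 -0.0008  0.0011] turn -0.0
shift in target-yaw axes [-0.0011 -0.0008  0.0011]
```

View pics/t9.png

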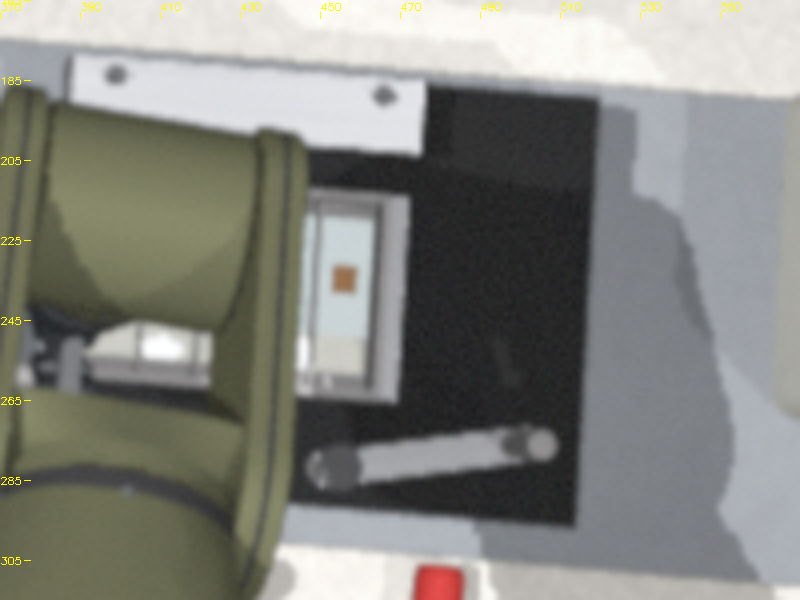

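The tray touches the end stop (tray's right edge against the bar at t9 x≈470, force up to 12 N). I back off and raise.

>>> jog_arm:
  series:
    - [[0.012, 0, 0, 0, 0], [0.008, 0, -0.02, 0, 0], [0, 0, -0.035, 0, 0], [0, 0, -0.02, 0.12, 0], [0, 0, 0, 0.12, 0]]

```text
t: 9.55
position: [0.5765, -0.0243, 0.1481]
tcp_rot: [3.133, 0.001, 1.25]
force: [0.2, -1.1, 0.5]
finger_gap: 0.0427
```

>>> jog_arm:
  series:
    - [[0, 0, 0, 0.12, 0], [0, 0, 0, 0.12, 0], [0, 0, 0, 0.12, 0], [0, 0, 0, 0.12, 0], [0, 0, 0, 0.12, 0]]

```text
t: 9.97
position: [0.5729, -0.0241, 0.1418]
tcp_rot: [3.141, 0.003, 0.649]
force: [-0.8, 0.7, 0.7]
finger_gap: 0.0427
```

>>> jog_arm:
  series:
    - [[0, 0, 0, 0.12, 0], [0, 0, 0, 0.12, 0], [0, 0, 0, 0.12, 0], [0, 0, 0, 0.12, 0], [0, 0, 0, 0.12, 0]]

```text
t: 10.38
position: [0.5729, -0.0241, 0.1417]
tcp_rot: [3.14, 0.002, 0.049]
force: [0.1, 1.4, -1.2]
finger_gap: 0.0432
```

```bash
python3 go.py -0.108 0.006 0.067 0;  python3 - <<'E'
from h import *
g=grab_frame("top");crop(g,"t10",350,165,200,150,4)
g=grab_frame("scene");crop(g,"s10",130,170,200,150,4)
E
```

```text
t 10.38 station [-0.0345  0.1043  0.1417] rot [3.14e+00 2.00e-03 4.90e-02] F [ 0.1  1.4 -1.2] gap 0.043 q [-0.13  0.03  1.9  -0.    1.21  1.39]
shift in present tool axes [-0.0852  0.0883  0.0747] turn 0.125
shift in target-yaw axes [-0.0735  0.0983  0.0747]
```

View pics/t10.png

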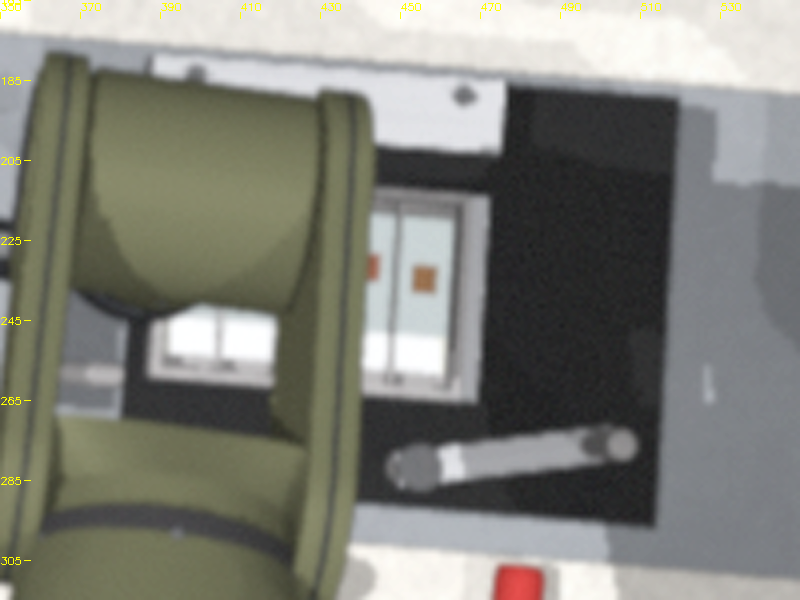

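View pics/s10.png

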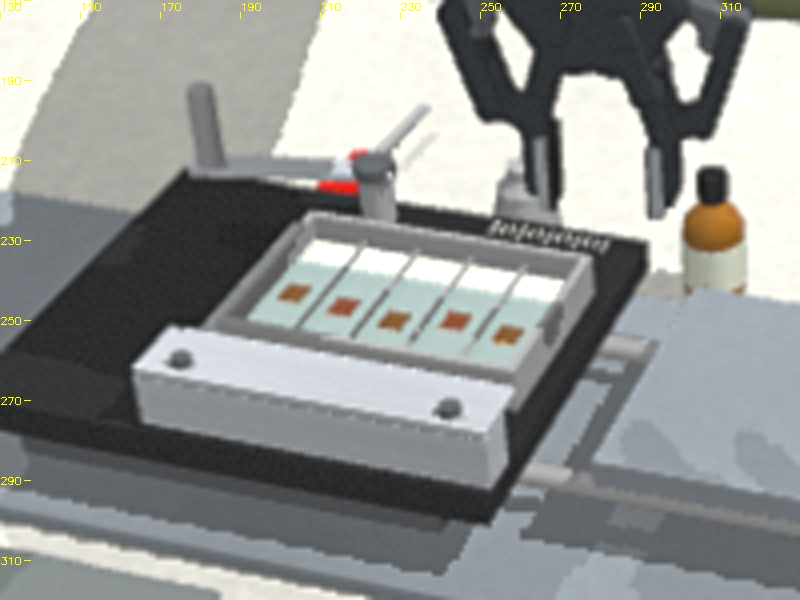

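The tray is square against the stop, with its near edge clear of the clip. I close the fingers to keep the knuckles clear of the clip post, then go to the near side.

>>> jog_arm:
  series:
    - [[0, 0, 0, 0.125, -1], [-0.037, 0.03, 0, 0, -1], [-0.037, 0.03, 0, 0, -1], [0, 0.034, 0, 0, -1], [0, 0, 0, 0, -1]]

```text
t: 10.9
position: [0.5007, -0.1089, 0.1417]
tcp_rot: [3.139, 0.002, -0.071]
force: [-0.1, 0.2, 0.4]
finger_gap: 0.0003
```

```bash
python3 go.py -0.108 0.010 0.072 0;  python3 - <<'E'
from h import *
g=grab_frame("scene");crop(g,"s11",130,150,200,150,4)
E
```

```text
t 10.9 station [-0.1001  0.0142  0.1417] rot [ 3.139e+00  2.000e-03 -7.100e-02] F [-0.1  0.2  0.4] gap 0.0 q [-0.32 -0.11  2.04 -0.    1.21  1.33]
shift in present tool axes [-0.0079  0.0042  0.0697] turn 0.006
shift in target-yaw axes [-0.0079  0.0042  0.0697]
```

View pics/s11.png

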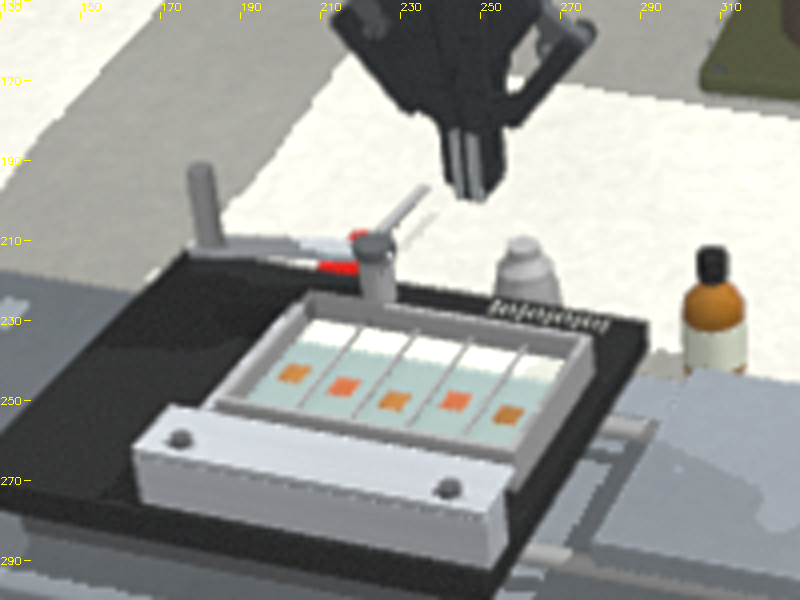

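>>> jog_arm:
  series:
    - [[-0.01, 0.002, 0, 0.006, -1], [0, 0, 0.025, 0, -1], [0, 0, 0.025, 0, -1], [0, 0, 0.014, 0, -1], [0, 0, 0.006, 0, -1]]

```text
t: 11.37
position: [0.491, -0.1052, 0.07]
tcp_rot: [-3.141, 0.005, -0.074]
force: [-0.0, 1.2, -1.0]
finger_gap: 0.0001
```

```bash
python3 go.py -0.061 0.010 0.072 0;  python3 - <<'E'
from h import *
g=grab_frame("scene");crop(g,"s12",130,150,200,150,4)
E
```

```text
t 11.37 station [-0.11    0.0172  0.07  ] rot [-3.141  0.005 -0.074] F [-0.   1.2 -1. ] gap 0.0 q [-0.32 -0.04  2.11 -0.    1.08  1.33]
shift in present tool axes [ 0.049   0.0073 -0.002 ] turn 0.003
shift in target-yaw axes [ 0.049   0.0072 -0.002 ]
```

View pics/s12.png

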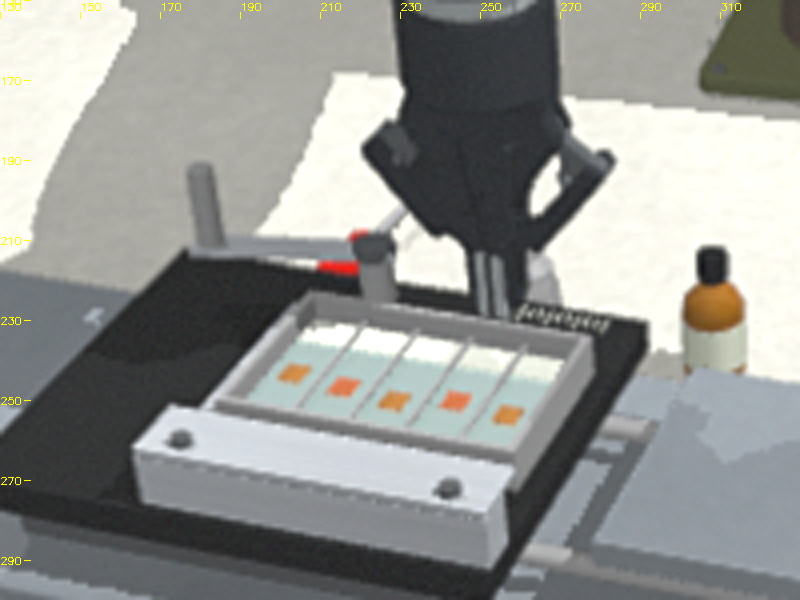

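The fingertips are behind the tray's near wall (about (252,225)) with the knuckles well above the post. I push +x, shifting slightly towards the centre first.

>>> jog_arm:
  series:
    - [[0, 0.008, 0, 0, -1], [0.008, 0, 0, 0, -1], [0.006, 0, 0, 0, -1], [0.006, 0, 0, 0, -1], [0.006, 0, 0, 0, -1]]

```text
t: 11.83
position: [0.5181, -0.1166, 0.0742]
tcp_rot: [-3.141, 0.004, -0.076]
force: [-7.4, 1.6, 5.5]
finger_gap: 0.0003
```

```bash
python3 go.py -0.061 0.010 0.072 0;  python3 - <<'E'
from h import *
g=grab_frame("scene");crop(g,"s13",130,150,200,150,4)
E
```

```text
t 11.83 station [-0.0821  0.0079  0.0742] rot [-3.141  0.004 -0.076] F [-7.4  1.6  5.5] gap 0.0 q [-0.32  0.02  2.04 -0.    1.08  1.32]
shift in present tool axes [ 0.0211 -0.0021  0.0022] turn 0.0
shift in target-yaw axes [ 0.0211 -0.0021  0.0022]
```

View pics/s13.png

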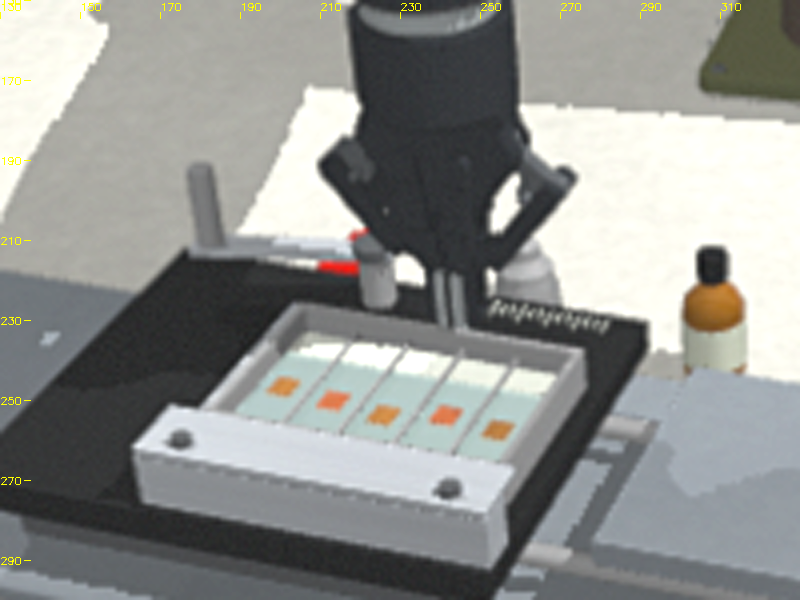

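>>> jog_arm:
  series:
    - [[0.005, 0, 0, 0, -1], [0.005, 0, 0, 0, -1], [0.004, 0, 0, 0, -1], [0.003, 0, 0, 0, -1], [0.002, 0, 0, 0, -1]]

```text
t: 12.3
position: [0.537, -0.1178, 0.0737]
tcp_rot: [-3.141, 0.003, -0.076]
force: [-8.8, 1.6, 7.1]
finger_gap: -0.0
```

>>> jog_arm:
  series:
    - [[0.002, 0, 0, 0, -1], [0.001, 0, 0, 0, -1], [0.001, 0, 0, 0, -1], [0.001, 0, 0, 0, -1], [0, 0, 0, 0, -1]]

```text
t: 12.72
position: [0.5406, -0.118, 0.0737]
tcp_rot: [-3.141, 0.007, -0.076]
force: [-13.0, 1.2, 10.4]
finger_gap: -0.0001
```

```bash
python3 go.py -0.061 0.010 0.072 0;  python3 - <<'E'
from h import *
g=grab_frame("scene");crop(g,"s14",130,150,200,150,4)
E
```

```text
t 12.72 station [-0.0596  0.0082  0.0737] rot [-3.141  0.007 -0.076] F [-13.    1.2  10.4] gap -0.0 q [-0.31  0.07  1.99 -0.    1.09  1.34]
shift in present tool axes [-0.0014 -0.0018  0.0017] turn 0.001
shift in target-yaw axes [-0.0014 -0.0018  0.0017]
```

View pics/s14.png

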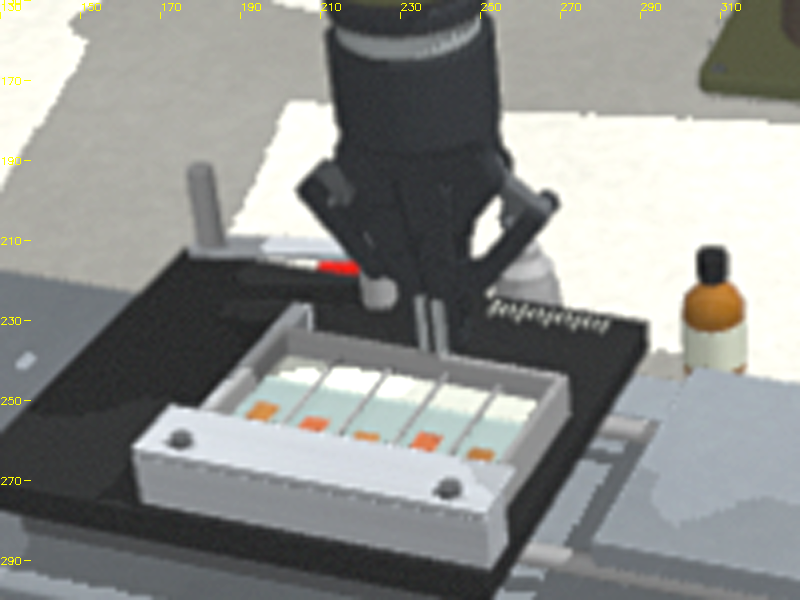

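>>> jog_arm:
  series:
    - [[0.001, 0, 0, 0, -1], [0.001, 0, 0, 0, -1], [0.001, 0, 0, 0, -1], [0, 0, 0, 0, -1], [0, 0, 0, 0, -1]]

```text
t: 13.18
position: [0.5407, -0.118, 0.0736]
tcp_rot: [-3.141, 0.014, -0.075]
force: [-22.7, 2.4, 17.8]
finger_gap: 0.0
```

```bash
python3 go.py
```

```text
t 13.18 station [-0.0595  0.0082  0.0736] rot [-3.141  0.014 -0.075] F [-22.7   2.4  17.8] gap 0.0 q [-0.31  0.07  1.99 -0.    1.1   1.34]
```

The force is 23 N with no further motion, so the tray is home against the rail. I back off, raise and look.

>>> jog_arm:
  series:
    - [[-0.004, 0, 0, 0, -1], [-0.01, 0, 0, 0, -1], [-0.01, 0, -0.02, 0, -1], [-0.01, 0, -0.04, 0, -1], [-0.03, -0.04, -0.04, 0, -1]]

```text
t: 13.6
position: [0.4955, -0.0911, 0.162]
tcp_rot: [3.139, -0.005, -0.08]
force: [0.6, 1.0, 1.5]
finger_gap: -0.0
```

```bash
python3 go.py -0.12 -0.16 0.17 0;  python3 - <<'E'
from h import *
g=grab_frame("scene");crop(g,"s15",130,150,200,150,4)
g=grab_frame("top");crop(g,"t15",370,165,200,150,4)
E
```

```text
t 13.6 station [-0.1067  0.0316  0.162 ] rot [ 3.139 -0.005 -0.08 ] F [0.6 1.  1.5] gap -0.0 q [-0.29 -0.15  2.04 -0.    1.25  1.36]
shift in present tool axes [-0.0127  0.1916 -0.008 ] turn -0.003
shift in target-yaw axes [-0.0133  0.1916 -0.008 ]
```

View pics/s15.png

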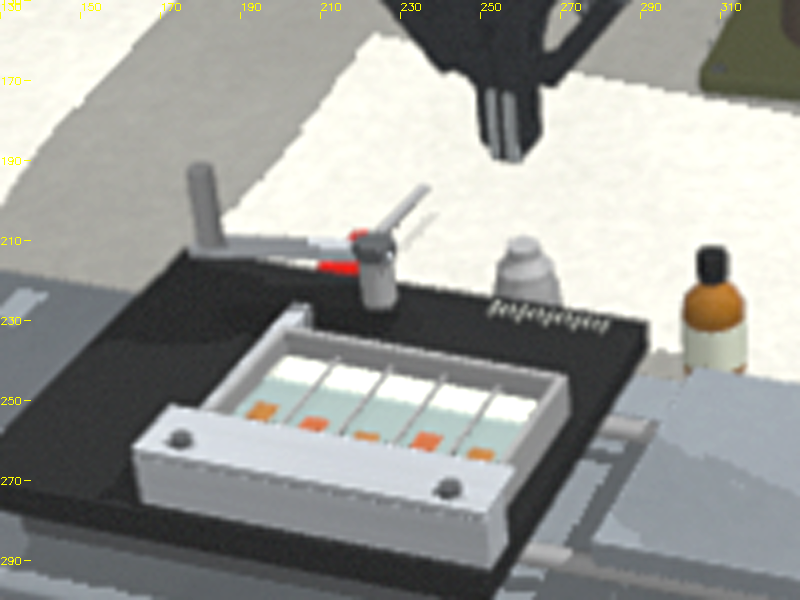

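View pics/t15.png

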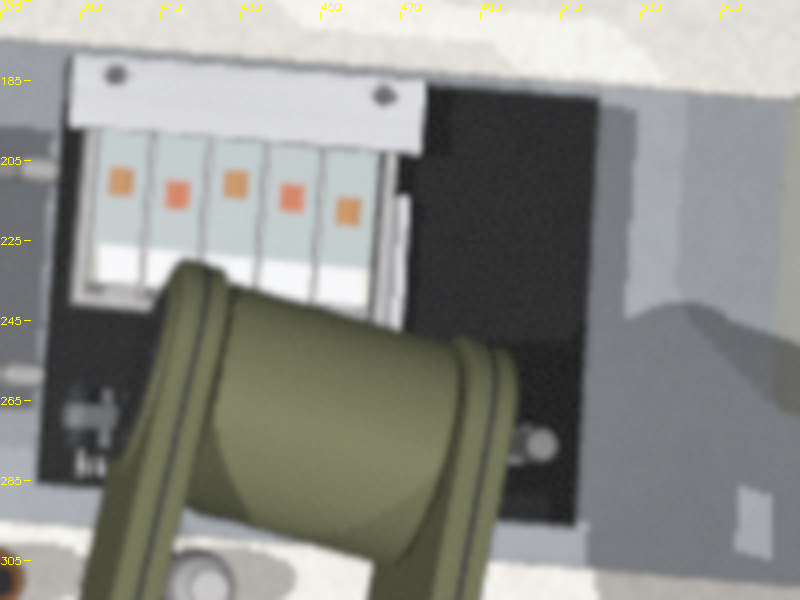

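The tray sits under the lip, right end on the bar, near edge at t15 y≈303. Next I go to the clip pin (505,276), on its near side.

>>> jog_arm:
  series:
    - [[-0.0063, 0.0356, -0.01, 0, -1], [-0.0063, 0.0356, 0, 0, -1], [-0.0063, 0.0356, 0, 0, -1], [-0.0063, 0.0356, 0, 0, -1], [0, 0.0356, 0, 0, -1]]

```text
t: 14.12
position: [0.4543, -0.2658, 0.1684]
tcp_rot: [3.141, -0.0, -0.076]
force: [0.7, 1.2, 0.1]
finger_gap: 0.0002
```

>>> jog_arm:
  series:
    - [[0, 0, 0, -0.1, -1], [0, 0, 0, -0.1, -1], [0, 0, 0, 0, -1], [0, 0, 0, 0, -1], [0, 0, 0, 0, -1]]

```text
t: 14.53
position: [0.4553, -0.264, 0.1684]
tcp_rot: [-3.142, 0.0, 0.122]
force: [-0.4, 0.0, -0.8]
finger_gap: 0.0005
```

```bash
python3 go.py -0.134 -0.146 0.105 0.2;  python3 - <<'E'
from h import *
g=grab_frame("scene");crop(g,"s16",80,120,200,150,4)
E
```

```text
t 14.53 station [-0.1336 -0.1439  0.1684] rot [-3.142  0.     0.122] F [-0.4  0.  -0.8] gap 0.0 q [-0.63 -0.1   1.99 -0.    1.26  0.82]
shift in present tool axes [-0.0008  0.002   0.0634] turn -0.002
shift in target-yaw axes [-0.0008  0.002   0.0634]
```

View pics/s16.png

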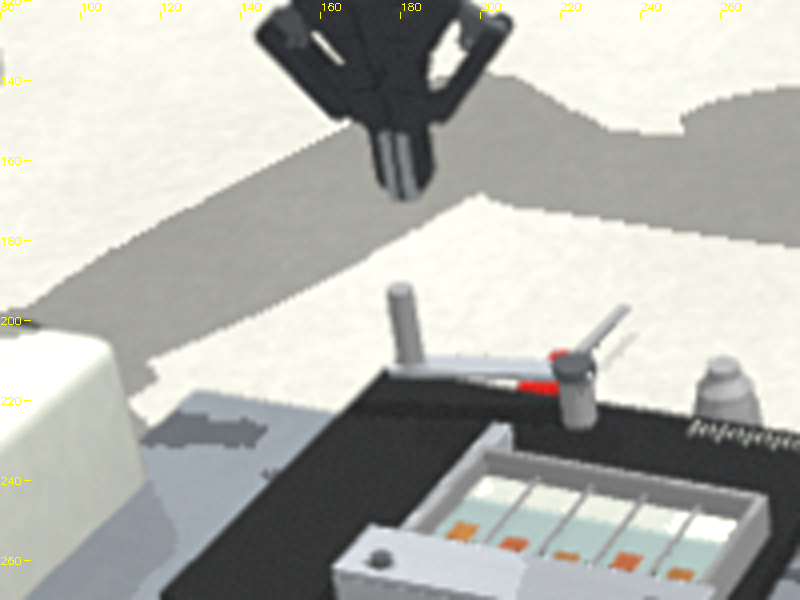

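>>> jog_arm:
  series:
    - [[-0.001, 0.001, 0.02, 0, -1], [0, 0, 0.02, 0, -1], [0, 0, 0.015, 0, -1], [0, 0, 0.008, 0, -1], [0, 0, 0, 0, -1]]

```text
t: 15.0
position: [0.4532, -0.264, 0.1035]
tcp_rot: [-3.139, 0.003, 0.124]
force: [-0.1, 0.5, -0.1]
finger_gap: 0.0
```

```bash
python3 go.py -0.134 -0.146 0.105 0.2;  python3 - <<'E'
from h import *
g=grab_frame("scene");crop(g,"s17",80,120,200,150,4)
E
```

```text
t 15.0 station [-0.1356 -0.144   0.1035] rot [-3.139e+00  3.000e-03  1.240e-01] F [-0.1  0.5 -0.1] gap 0.0 q [-0.63 -0.03  2.04 -0.    1.14  0.82]
shift in present tool axes [ 0.0012  0.0022 -0.0015] turn 0.0
shift in target-yaw axes [ 0.0012  0.0022 -0.0015]
```

View pics/s17.png

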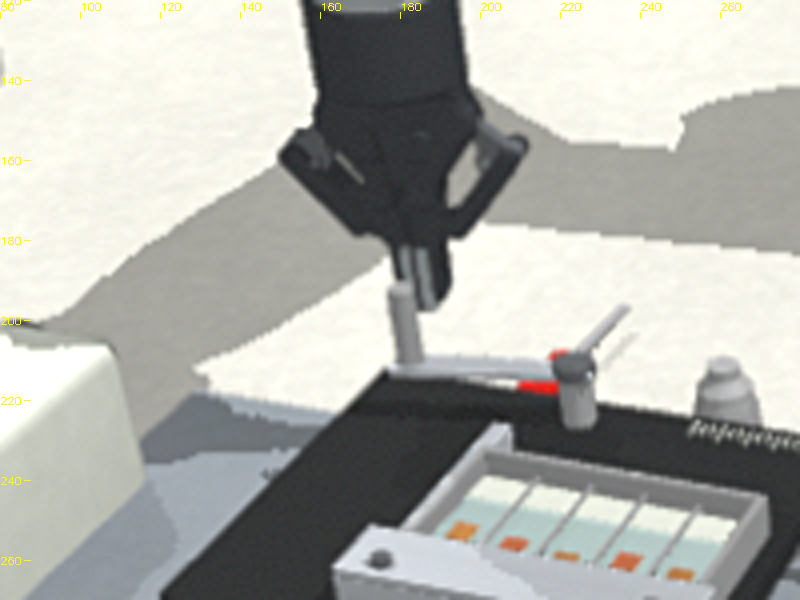

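```bash
python3 - <<'E'
from h import *
import go
g=grab_frame("scene");f=grab_frame("top");crop(f,"t17",430,200,150,120,5)
p=monitor.get_state()["position"]; print(proj(g,p),proj(f,p), "pin",proj(g,go.toW(-.1026,-.139,.134)),proj(f,go.toW(-.1026,-.139,.134)))
E
```

```text
t 15.05 station [-0.1348 -0.1446  0.105 ] rot [-3.14e+00  1.00e-03  1.24e-01] F [-0.9  0.1  0.5] gap -0.0 q [-0.63 -0.04  2.04 -0.    1.14  0.82]
[185.00156377 194.16102608] [503.11513279 293.08786832] pin [178.62509512 189.97677016] [505.01035409 276.22845096]
```

View pics/t17.png

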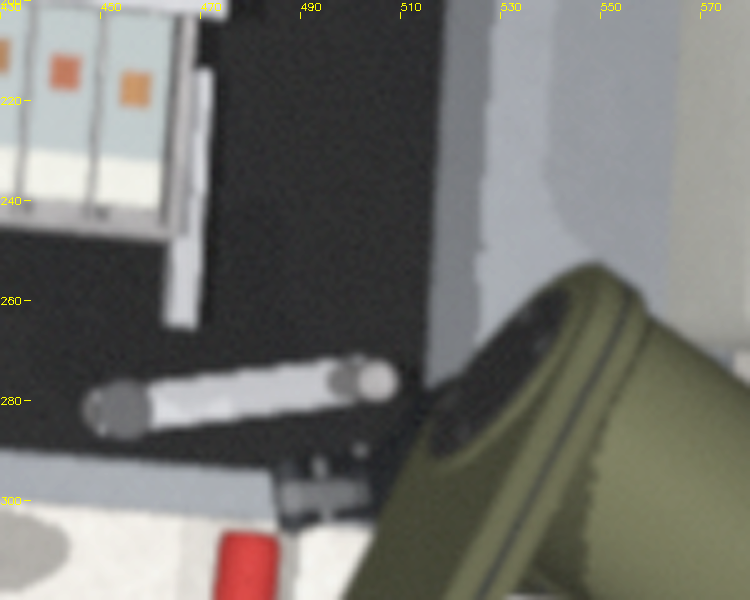

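The fingers are level with the pin radially and about 14 mm behind it. I push along the arc.

>>> jog_arm:
  series:
    - [[0.007, 0, 0, 0, -1], [0.007, 0, 0, 0, -1], [0.009, 0.001, 0, -0.1, -1], [0.009, 0.001, 0, -0.1, -1], [0.009, 0.001, 0, -0.1, -1]]

```text
t: 15.57
position: [0.4965, -0.2613, 0.1069]
tcp_rot: [3.139, -0.0, 0.429]
force: [-0.2, -0.4, 0.5]
finger_gap: -0.0002
```

```bash
cat > c.py <<'E'
import go,numpy as np
w=go.toS(go.s["position"])[:2]-np.array([-.120,-.055]); th=go.yaw-go.P[2]
print("yawrel",round(th,3),"tang",round(w@[np.cos(th),np.sin(th)],4),"rad",round(w@[np.sin(th),-np.cos(th)],4),"Ftang",round(go.s["force"][:2]@[np.cos(go.yaw),np.sin(go.yaw)],1))
E
python3 c.py; python3 - <<'E'
from h import *
g=grab_frame("scene");crop(g,"s18",80,120,200,150,4)
E
```

```text
t 15.57 station [-0.0927 -0.138   0.1069] rot [ 3.139 -0.     0.429] F [-0.2 -0.4  0.5] gap -0.0 q [-0.58  0.04  1.96 -0.    1.14  0.56]
yawrel 0.505 tang -0.0162 rad 0.0859 Ftang -0.3
```

View pics/s18.png

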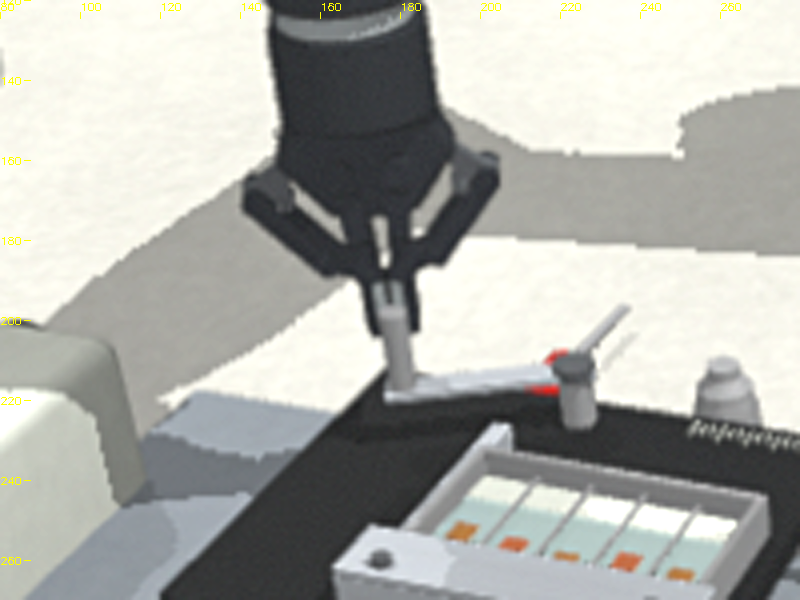

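The pin is centred on the fingers and being pushed, and the arm has begun to swing. I continue.

>>> jog_arm:
  series:
    - [[0.0086, 0.0014, 0, -0.1, -1], [0.0086, 0.0014, 0, -0.1, -1], [0.0086, 0.0014, 0, -0.1, -1], [0.0086, 0.0014, 0, -0.1, -1], [0.0086, 0.0014, 0, -0.1, -1]]

```text
t: 16.03
position: [0.5348, -0.2417, 0.1066]
tcp_rot: [3.14, 0.0, 0.927]
force: [-0.9, -2.8, -0.4]
finger_gap: -0.0001
```

```bash
python3 c.py; python3 - <<'E'
from h import *
g=grab_frame("scene");crop(g,"s19",80,120,200,150,4)
E
```

```text
t 16.03 station [-0.056  -0.1156  0.1066] rot [3.14  0.    0.927] F [-0.9 -2.8 -0.4] gap -0.0 q [-0.52  0.09  1.9  -0.    1.14  0.13]
yawrel 1.003 tang -0.0166 rad 0.0865 Ftang -2.8
```

View pics/s19.png

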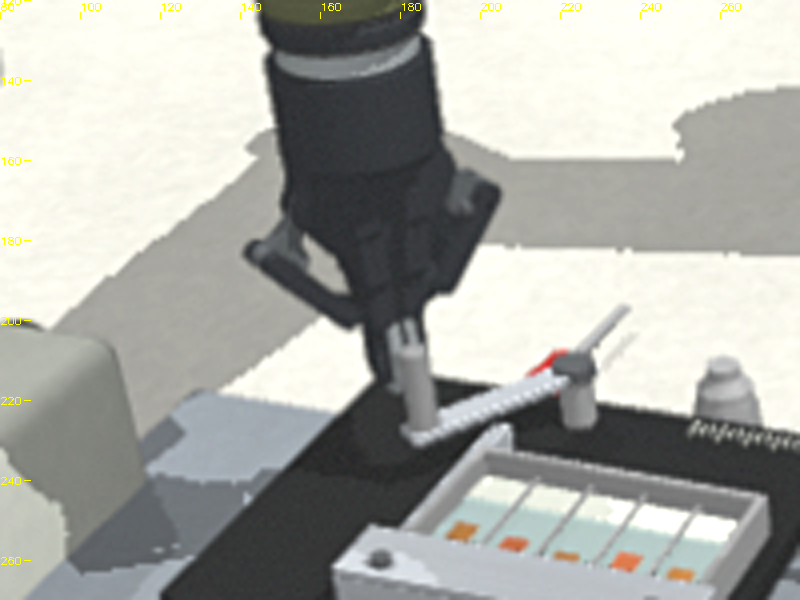

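Working well: the pin stays centred at about (182,212). I continue to the stop.

>>> jog_arm:
  series:
    - [[0.0086, 0.0012, 0, -0.1, -1], [0.0086, 0.0012, 0, -0.1, -1], [0.0086, 0.0012, 0, -0.1, -1], [0.0086, 0.0012, 0, -0.1, -1], [0.0086, 0.0012, 0, -0.1, -1]]

```text
t: 16.5
position: [0.5585, -0.2058, 0.1066]
tcp_rot: [3.139, 0.001, 1.425]
force: [1.1, -1.1, 0.5]
finger_gap: -0.0
```

```bash
python3 c.py; python3 - <<'E'
from h import *
g=grab_frame("scene");crop(g,"s20",80,140,200,150,4)
E
```

```text
t 16.5 station [-0.0351 -0.078   0.1066] rot [3.139e+00 1.000e-03 1.425e+00] F [ 1.1 -1.1  0.5] gap -0.0 q [-0.44  0.11  1.88 -0.    1.14 -0.3 ]
yawrel 1.501 tang -0.017 rad 0.0863 Ftang -1.0
```

View pics/s20.png

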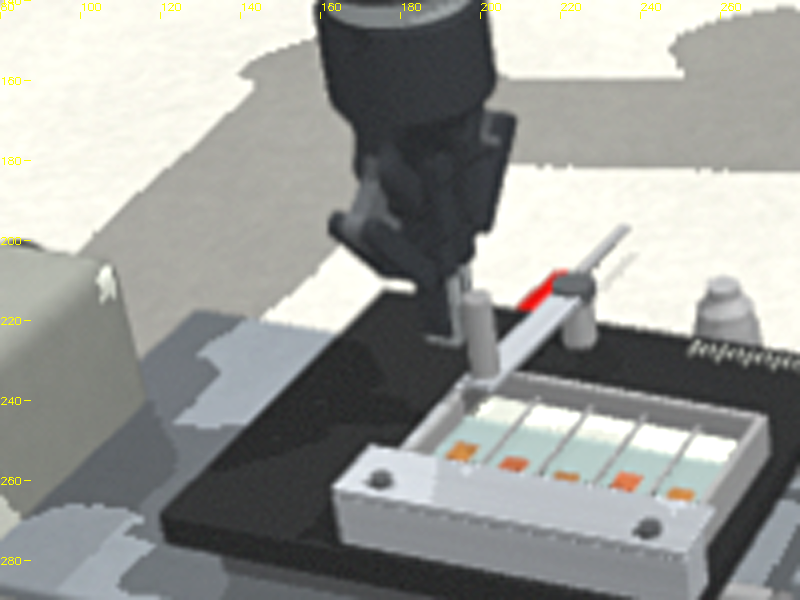

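>>> jog_arm:
  series:
    - [[0.005, 0.001, 0, -0.06, -1], [0.003, 0, 0, 0, -1], [0.002, 0, 0, 0, -1], [0.001, 0, 0, 0, -1], [0.001, 0, 0, 0, -1]]

```text
t: 16.97
position: [0.56, -0.1991, 0.1068]
tcp_rot: [3.139, 0.011, 1.479]
force: [-0.8, -19.4, -3.8]
finger_gap: -0.0003
```

```bash
python3 c.py
```

```text
t 16.97 station [-0.034  -0.0712  0.1068] rot [3.139 0.011 1.479] F [ -0.8 -19.4  -3.8] gap -0.0 q [-0.43  0.11  1.89 -0.01  1.14 -0.33]
yawrel 1.555 tang -0.0148 rad 0.0862 Ftang -19.4
```

The clip is at its stop (19 N). I back off along -y, rise and retreat towards the robot to clear the view.

>>> jog_arm:
  series:
    - [[-0.006, 0, 0, 0, -1], [-0.012, 0, 0, 0, -1], [-0.005, 0, -0.03, 0, -1], [0, 0, -0.04, 0, -1], [0, 0, -0.04, 0, -1]]

```text
t: 17.38
position: [0.5565, -0.2167, 0.2154]
tcp_rot: [-3.138, -0.002, 1.48]
force: [1.0, 0.0, 0.1]
finger_gap: 0.0
```

>>> jog_arm:
  series:
    - [[0, -0.03, -0.02, 0, -1], [0, -0.04, 0, 0, -1], [0, -0.04, 0, 0, -1], [0, -0.03, 0, 0, -1], [0, 0, 0, 0, -1]]

```text
t: 17.8
position: [0.4144, -0.2038, 0.2354]
tcp_rot: [-3.14, -0.0, 1.479]
force: [0.7, -0.8, -0.9]
finger_gap: -0.0003
```

```bash
python3 go.py; python3 - <<'E'
from h import *
g=grab_frame("scene");crop(g,"s21",100,170,200,150,4)
f=grab_frame("top");crop(f,"t21",350,165,200,150,4);cv2.imwrite("pics/t21f.png",f["frame"][:,:,::-1])
E
```

```text
t 17.8 station [-0.1789 -0.087   0.2354] rot [-3.14  -0.     1.479] F [ 0.7 -0.8 -0.9] gap -0.0 q [-0.57 -0.31  2.05 -0.    1.41 -0.48]
```

View pics/s21.png

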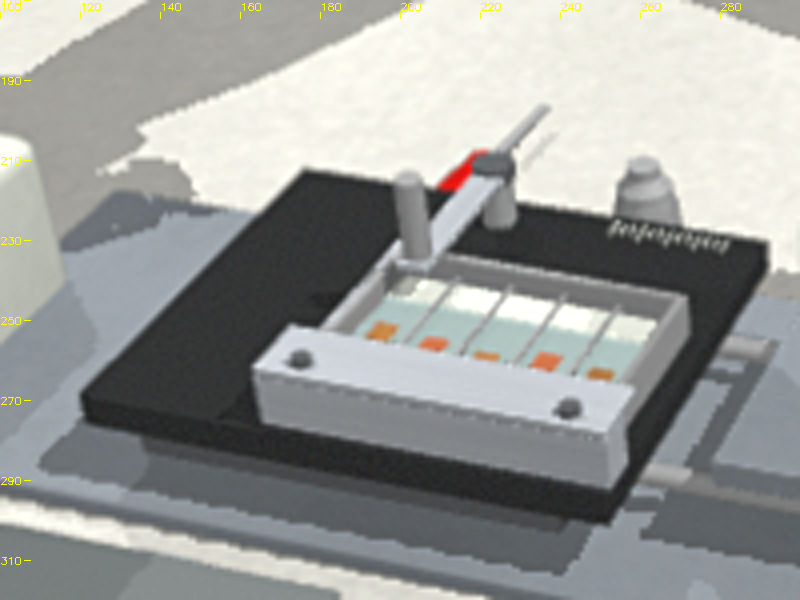

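View pics/t21.png

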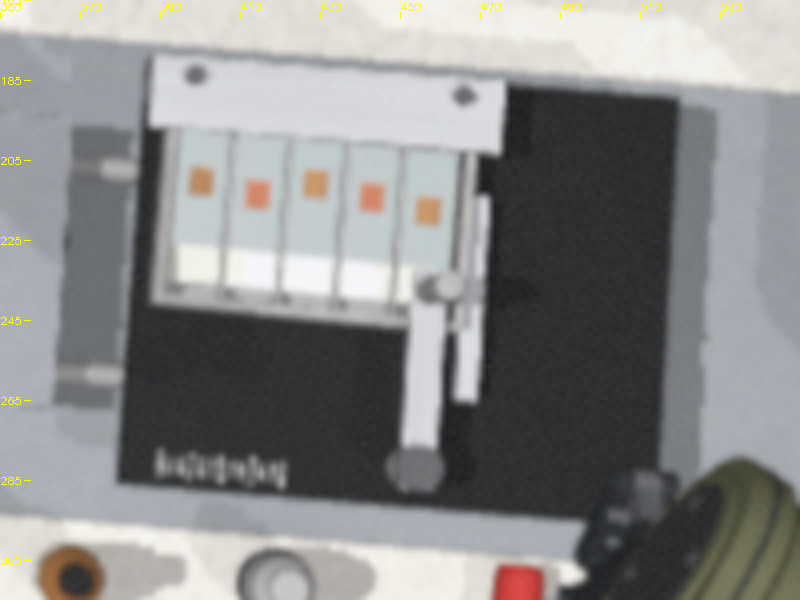

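View pics/t21f.png

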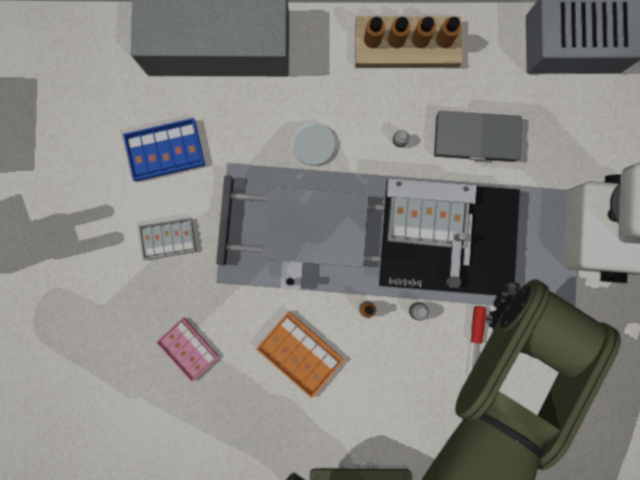

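The tray is under the lip, the clip arm crosses its right near corner, the shelf is docked and the bystanders have not moved. I do a numeric check.

```bash
python3 - <<'E'
from m import *
f=grab_frame("top"); o=(350,165)
print("tray nl, n mid, right edge");meas(f,[(150,303),(400,326),(476,160)],.083,o); print("pin");meas(f,[(449,284)],.134,o)
print("pivot");meas(f,[(415,467)],.095,o); print("shelf edge");meas(f,[(72,130),(55,405)],.061,o)
E
```

```text
t 17.9 station [-0.1755 -0.0875  0.2362] rot [3.14 0.   1.48] F [ 0.6 -0.9  0.4] gap -0.0 q [-0.57 -0.31  2.04  0.    1.4  -0.48]
tray nl, n mid, right edge
(150, 303) [-0.0506  0.076   0.083 ]
(400, 326) [-0.0521 -0.0455  0.083 ]
(476, 160) [ 0.0317 -0.0772  0.083 ]
pin
(449, 284) [-0.0345 -0.0561  0.134 ]
pivot
(415, 467) [-0.1197 -0.0543  0.095 ]
shelf edge
(72, 130) [0.034  0.1184 0.061 ]
(55, 405) [-0.103   0.1167  0.061 ]
```

```bash
python3 -c "
from plant import manip; print(manip.job_done())"
```

```text
the job is handed in; nothing more can be done
None
```

The tray is loaded and I handed the job in at about 18 s of the 64 s allowed. No verdict is reported.

**What I did:**
1. Pushed the shelf by its knob until it stopped (31 N).
2. Slid the tray flat across the gap to the end stop (12 N).
3. Slid it sideways under the lip to the rail (23 N).
4. Swung the clip by its pin to its stop (19 N), then backed off with the shut gripper well clear.

**Last checks (top camera, station frame):**

| Item | Measured | Target |
|---|---|---|
| Tray | x about -1 mm, y within about 2 mm of 0, square to about 0.01 rad | within 5 mm, -5 to +7 mm, 0.06 rad |
| Clip pin | (-0.0345, -0.056), i.e. about 1.57–1.58 rad | beyond 1.4 rad |
| Shelf edge | y about 0.1175, i.e. about 80 mm of travel | over 75 mm |

- **Bystanders:** the lenses, bottle, dish and slide box look unmoved in the last pictures. The loose ring is hidden under the docked shelf, so I could not see it again.
- **Disagreements:** the scene camera read about 5 mm off the top camera throughout, so I relied on the top camera and the contact forces. While pushing I also saw an unexplained upward force on the fingers of about 4–6 N, reaching 18 N in the final push against the rail. The tray stayed flat in every picture.

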